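# Clear the serving tray and pack the cheese wedges head to tail

### The arm

A 6-joint arm with a two-finger parallel gripper is mounted at the origin on the work surface. World frame = base frame: x ahead of the robot, y to its left, z up, the work surface at z = 0. Lengths are in m, angles in rad, forces in N, time in s.
With the tool pointing down it reaches from about 0.325 to 0.75 m from the base axis. Payload 7.6 kg.
Tool frame: the origin (TCP) lies at the very end of the fingers, on their centre line; the grasp point (between the pads) lies 19 mm behind it (env.pinch_z is the distance from the TCP to the grasp point, in m); x points along the fingers, z is the direction in which the jaws open and shut, and the axes are right-handed (so a half turn about x gives the same grasp; the last joint's range is limited). The gripper opens to 85 mm and grips with 20 to 120 N. Pads are 22 mm wide; open, the fingers measure 114 mm over their backs; the gripper's body (76 mm by 85 mm) begins 54 mm behind the grasp point. The pads swing forward as they close: fully open they stand 13 mm farther back than shut.
Start: joints at [-1.305, 0.052, 1.401, -0, 1.689, -0.07], TCP at [0.173, -0.496, 0.202] pointing down, gripper open.
Joint ranges: [-2.9, 2.9], [-0.91, 2.17], [0.12, 2.37], [-1.06, 4.2], [0.26, 2.73], [-2.93, 2.93]. Speed limits (rad/s): [2.57, 2.57, 3.01, 3.14, 3.14, 3.14].

### API

Orientations are given as a rotation vector (axis times angle).
In Python, from plant import get_state, optics, env gives the robot as it stands. The module is installed in compiled form; this text tells all that it offers.
- The arm moves only by the tool play_rows, never from a script. Its argument "deltas" is a list that holds one entry, the list of rows, each a list of 7 numbers: the shift along the tool's x, y, z in m, then the turn, a rotation vector about the tool's x, y, z in degrees, then the opening, from 0 (shut) to 1 (fully open). A call has 1 to 20 rows; each row shifts and turns the commanded pose from where the row before left it, along the tool's axes as they then stand; what a row does not reach is not made up. A row lasts 1/10 s, in which the tool goes at most 50 mm and 8.59 degrees, less where a joint would pass 70% of its speed; a pose out of reach is approached as far as the arm can. A call with a gripper value outside its range is refused whole. The fingers move at their own pace and stop on an object; the grip force is fixed at half the most. Time passes only in rows, so rows that do not move let the fingers close. It gives the time, the measured TCP pose, the force and the opening at its end, in the units of the state.
- get_state(): the state, without advancing time (a new reading comes with each control period).
- optics.read_camera(name): name is "scene" or "top"; returns the picture (384x512x3 uint8, red, green, blue); there is no depth.
- optics.camera_params(name): a dict with "fx", "fy", "cx", "cy" (pixels), "extrinsics" (4x4, takes a point from camera to world coordinates). Camera axes: x right, y down, z forward; pixel columns grow to the right and rows downward; lengths in m; the calibration is good to about 2 mm. A picture is of the moment at which its call begins. camera_params takes no time and is no camera call.
- env.sign_off(): hands the job in, once; it reports no verdict.
The state is a dict: "time_s": time; "qpos": joint angles; "joint_vel": joint speeds; "joint_efforts": joint torques, N m; "tcp_pos": TCP position; "tool_rot": TCP orientation; "force": force on the tool from outside, world axes, zero at the start; "ft_torque": the same for the moment, N m; "finger_gap": opening from 0.0 (shut) to 1.0 (fully open).
Only numpy, scipy, OpenCV 4.12 (cv2) and the standard library are available. Lean on these libraries where they do the work, as an engineer would, in place of code of your own. Each camera call takes 0.05 s, during which the arm holds its last target.

### The job

Tidy up after the control-room buffet: first clear all the crumpled foil balls off the wooden tray into the waste bin. Then pack every cheese wedge in the tray in one snug row crosswise, starting with a straight side flat against the tall backstop and turning each next wedge end for end, slope against slope and straight side against straight side, so that the row fills a rectangle without gaps. Leave the tub and the jar where they stand.

Things in the scene. Friction and masses are not known exactly. Their poses are not given: they have to be found in the camera images.
- tray: fixed low wooden tray, 212 x 82 mm, origin at the centre of its underside; the row runs along its x. Inside: x -100 to +100, y -35 to +35 mm, floor at z = 8 mm. Lips 6 to 10 mm thick up to z = 16 mm all round; in the middle of the +x end the backstop, 44 mm wide, 10 mm thick, up to z = 40 mm, inner face at x = +100 mm. Foil lies in it at the start; six wedges head to tail, 32 mm each, take 192 mm
- bin: fixed open grey waste bin, 140 x 140 mm outside, 90 mm high, walls 4 mm. Origin at the centre of its underside. Stands to the left or the right; a fixed white salad bowl (140 mm across, 75 mm high) stands about its mirror image on the other side
- tub: bystander, loose: white lidded tub, 68 mm across, 54 mm high, origin at the centre of its underside
- jar: bystander, loose: amber lidded jar, 60 mm across, 64 mm high, origin at the centre of its underside
- wedge0: loose block of firm yellow cheese, brown rind on its thick end; from above a right-angled wedge 64 mm long (own x), 42 mm wide at the thick end (-x), 22 mm at the thin end (+x); 44 mm high, 0.11 kg. Straight side at y = -16 mm; sloped side from y = +26 (thick) to +6 mm (thin); end faces parallel. Origin on its underside at mid-length. Starts upright on the table. 5 or 6 of the six are present
- wedge0_thin (a point): middle of the thin end face of wedge0 (its own x = 32, y = -5, z = 22 mm)
- wedge1: same as wedge0
- wedge1_thin (a point): middle of the thin end face of wedge1 (its own x = 32, y = -5, z = 22 mm)
- wedge2: same as wedge0
- wedge2_thin (a point): middle of the thin end face of wedge2 (its own x = 32, y = -5, z = 22 mm)
- wedge3: same as wedge0
- wedge3_thin (a point): middle of the thin end face of wedge3 (its own x = 32, y = -5, z = 22 mm)
- wedge4: same as wedge0
- wedge4_thin (a point): middle of the thin end face of wedge4 (its own x = 32, y = -5, z = 22 mm)
- wedge5: same as wedge0
- wedge5_thin (a point): middle of the thin end face of wedge5 (its own x = 32, y = -5, z = 22 mm)
- place0 (a point): fixed point of the tray: where the middle of the thin end of the first wedge from the backstop comes to lie in a tight row (tray x = 89, y = +32, z = 30 mm)
- place1 (a point): the same for wedge number 2 of the row (tray x = 47, y = -32 mm)
- place2 (a point): the same for wedge number 3 of the row (tray x = 25, y = 32 mm)
- place3 (a point): the same for wedge number 4 of the row (tray x = -17, y = -32 mm)
- place4 (a point): the same for wedge number 5 of the row (tray x = -39, y = 32 mm)
- foil0: crumpled ball of aluminium foil, rigid and lumpy, about 44 mm across, 41 mm high, 15 g, origin at its middle (19 mm above what it first rests on). 2 or 3 of the three are present
- foil1: same as foil0
- foil2: same as foil0

How it is judged:
By the outcome, as a careful person would: the job done as asked, in the order asked, and still so for the second after the job is handed in, with the robot touching nothing.
Of wedge0, wedge1, wedge2, wedge3, wedge4, wedge5 only 5 to 6 are there at a start; the rules pass over those that are not, and their reading is None.
Of foil0, foil1, foil2 only 2 to 3 are there at a start; the rules pass over those that are not, and their reading is None.
At some moment in a run one of wedge0, wedge1, wedge2, wedge3, wedge4, wedge5, foil0, foil1, foil2 may be knocked a few centimetres aside while the robot is not near it.
It also fails if it takes over 200 s, if anything falls off the work surface, if the arm or the gripper's body presses on something with over 40 N, if the wrist force passes 120 N, or if a joint passes its speed limit or range.

## Working session

There is one attempt and no reset: what is moved stays moved. The work goes in short steps, Python scripts to look and compute and a tool call to move; the robot and the scene stay as the last step left them, time stands still between calls to the robot, and variables do not carry over. Pictures are saved under pics/ and viewed, and the job is handed in when it is done.

Besides the shell and the picture viewer there is one more tool, called after ">>>" as name(argument=value, ...) on one line, values as JSON. play_rows: Moves the arm, as the interface text tells. Its arguments: {"type":"object","properties":{"deltas":{"type":"array","items":{"type":"array","items":{"type":"array","items":{"type":"number"}}}}},"required":["deltas"]}

```bash
mkdir -p pics; ls; python3 - <<'E'
from plant import get_state, optics, env
import cv2
print(get_state()); print(env.pinch_z)
for n in("scene","top"):
    p=optics.camera_params(n); print(n,p)
    cv2.imwrite(f"pics/{n}0.png",optics.read_camera(n)[:,:,::-1])
E
```

```text
pics
{'time_s': 0.0, 'qpos': array([-1.30532752e+00,  5.28298541e-02,  1.40173185e+00, -3.09333361e-05,
        1.68859500e+00, -7.02598002e-02]), 'joint_vel': array([ 1.13143648e-03,  3.79336606e-04,  8.60035051e-04, -1.55150940e-03,
       -1.33278938e-03, -5.26807943e-05]), 'joint_efforts': array([ 1.26274921e-03, -3.81670439e+01, -3.60180724e+01,  6.59391594e-05,
        6.18384904e-03, -2.25471746e-05]), 'tcp_pos': array([ 0.17290594, -0.49534102,  0.20067248]), 'tool_rot': array([ 0.95940266,  1.35078678, -0.95779815]), 'force': array([ 0.19327427, -0.44029055,  0.20652686]), 'ft_torque': array([-0.01952179, -0.00504866, -0.00601525]), 'finger_gap': 1.0008248953995376}
0.0187
scene {'fx': 396.52104462175015, 'fy': 396.52104462175015, 'cx': 257.0138658682311, 'cy': 187.5065040191329, 'extrinsics': array([[ 0.88109487,  0.32540394, -0.3431969 ,  0.90996715],
       [ 0.47271967, -0.62807764,  0.61810565, -0.697119  ],
       [-0.01442029, -0.70684564, -0.70722083,  0.85247908],
       [ 0.        ,  0.        ,  0.        ,  1.        ]])}
top {'fx': 378.93023944799376, 'fy': 378.93023944799376, 'cx': 254.9687146492174, 'cy': 190.24679226471466, 'extrinsics': array([[-0.00288781, -0.98424146,  0.17680614,  0.34662303],
       [-0.99998525,  0.00202896, -0.0050382 ,  0.00279282],
       [ 0.00460007, -0.17681809, -0.9842328 ,  0.96753057],
       [ 0.        ,  0.        ,  0.        ,  1.        ]])}
```

View pics/top0.png

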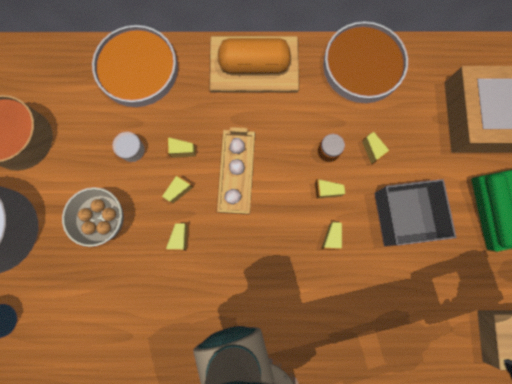

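View pics/scene0.png

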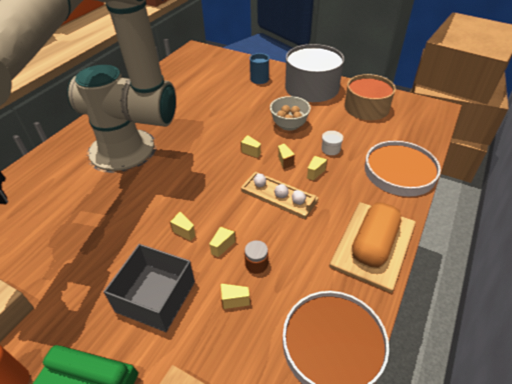

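```bash
python3 - <<'E'
import cv2
a=cv2.imread("pics/top0.png"); 
cv2.imwrite("pics/z1.png",cv2.resize(a[110:270,100:260],None,fx=4.9,fy=3.7,interpolation=cv2.INTER_CUBIC)[:600,:800])
cv2.imwrite("pics/z2.png",cv2.resize(a[120:260,300:460],None,fx=4.2,fy=4.2,interpolation=cv2.INTER_CUBIC))
b=cv2.imread("pics/scene0.png")
cv2.imwrite("pics/z3.png",cv2.resize(b[125:325,160:360],None,fx=3,fy=3,interpolation=cv2.INTER_CUBIC))
E
```

```text
(no output)
```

View pics/z1.png

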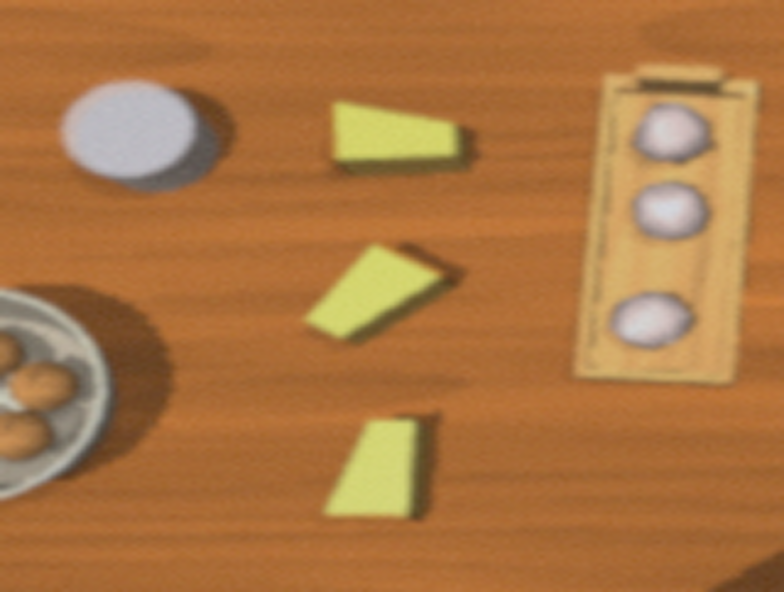

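View pics/z2.png

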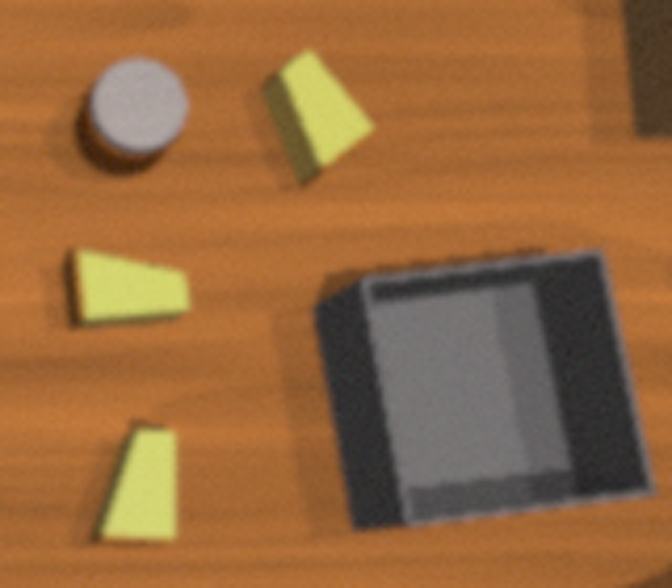

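View pics/z3.png

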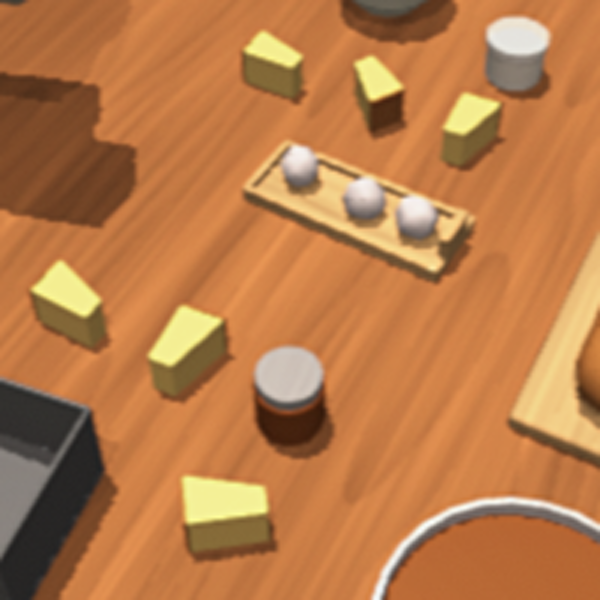

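```bash
cat > lib.py <<'E'
import numpy as np, cv2
from scipy.optimize import minimize
from scipy.spatial.transform import Rotation as R
from plant import get_state, optics, env
W2=np.array([[-32,-16],[32,-16],[32,6],[-32,26]])/1e3
def proj(P,p):
    E=np.linalg.inv(p["extrinsics"]); q=P@E[:3,:3].T+E[:3,3]
    return np.c_[q[:,0]/q[:,2]*p["fx"]+p["cx"], q[:,1]/q[:,2]*p["fy"]+p["cy"]]
def unproj(uv,z,p):
    uv=np.atleast_2d(uv).astype(float); E=p["extrinsics"]
    d=np.c_[(uv[:,0]-p["cx"])/p["fx"],(uv[:,1]-p["cy"])/p["fy"],np.ones(len(uv))]@E[:3,:3].T
    s=(z-E[2,3])/d[:,2]; return E[:3,3]+d*s[:,None]
def place(poly,x,y,a,z):
    c,s=np.cos(a),np.sin(a); q=poly@np.array([[c,s],[-s,c]])
    return np.c_[q[:,0]+x,q[:,1]+y,np.full(len(q),z)]
S=8
def fitpoly(mask,poly,z,p,x0,convert=None):
    # mask float soft image 0..1 ; fit (x,y,a) maximising agreement
    P0=proj(place(poly,*x0,z),p); c=P0.mean(0).astype(int); r=int(np.abs(P0-c).max())+14
    u0,v0=max(c[0]-r,0),max(c[1]-r,0); m=mask[v0:v0+2*r,u0:u0+2*r]
    def cost(q):
        P=proj(place(poly,q[0],q[1],q[2],z),p)-[u0,v0]
        im=np.zeros((m.shape[0]*S,m.shape[1]*S),np.uint8)
        cv2.fillPoly(im,[np.round(((P+.5)*S-.5)*16).astype(np.int32)],255,shift=4)
        im=cv2.resize(im,(m.shape[1],m.shape[0]),interpolation=cv2.INTER_AREA)/255.
        im=cv2.GaussianBlur(im,(0,0),.6)
        return ((im-m)**2).sum()
    b=None
    q=np.array(x0,float)
    for st in (.006,.003,.001):
        sim=np.array([q,q+[st,0,0],q+[0,st,0],q+[0,0,st*25]])
        r_=minimize(cost,q,method="Nelder-Mead",options=dict(initial_simplex=sim,xatol=1e-5,fatol=1e-4,maxiter=300)); q=r_.x
    return q,r_.fun/ max(m.sum(),1)
def topmask(im):
    f=im.astype(float); # bright yellow-green: g high vs r
    g=f[...,1]/np.maximum(f[...,0],1)   # table ~0.55, cheese ~1
    br=f[...,1]
    return g,br
def wedges(name="top",show=False,im=None):
    p=optics.camera_params(name)
    if im is None: im=optics.read_camera(name)
    f=im.astype(float); G,B,Rr=f[...,1],f[...,2],f[...,0]
    thr=(110,200) if name=="top" else (140,230)
    sat=((G-B)>30)&(G>0.85*Rr)
    soft=np.clip((G-thr[0])/(thr[1]-thr[0]),0,1)*cv2.dilate((sat&(G>130)).astype(np.uint8),np.ones((3,3)))
    n,lab,st,cen=cv2.connectedComponentsWithStats(((soft>.5)&sat).astype(np.uint8))
    out=[]
    for i in range(1,n):
        if st[i,4]<120 or st[i,4]>1500: continue
        X=unproj(cen[i],.044,p)[0]; best=None
        for k in range(8):
            a=k*np.pi/4
            off=place(np.array([[-3e-3,3e-3]]),0,0,a,0)[0]
            q,c=fitpoly(soft,W2,.044,p,(X[0]-off[0],X[1]-off[1],a))
            if best is None or c<best[1]: best=(q,c)
        q,c=best; q[2]=(q[2]+np.pi)%(2*np.pi)-np.pi
        out.append((cen[i],q,c,st[i,4]))
    return out
E
python3 - <<'E'
from lib import *
im=cv2.imread("pics/top0.png")[:,:,::-1]
for (u,v) in [(180,148),(175,190),(240,185),(200,200),(186,156),(222,180),(237,157)]: print(u,v,im[v,u])
for n in("top","scene"):
    im=cv2.imread(f"pics/{n}0.png")[:,:,::-1]
    for c,q,e,a in wedges(n,im=im): print(n,c.round(1),(q[:2]*1e3).round(1),np.degrees(q[2]).round(1),round(e,3),a)
E
```

```text
180 148 [213 212 107]
175 190 [213 214 112]
240 185 [210 160  98]
200 200 [173 107  56]
186 156 [121  90  47]
222 180 [193 151  93]
237 157 [210 176 111]
top [376.7 145.4] [ 631.1 -309.3] 35.9 0.008 293
top [178.9 145.8] [626.6 186.6] -87.0 0.01 295
top [174.8 188.3] [515.6 198.9] 147.3 0.007 319
top [330.3 188. ] [ 517.8 -192.4] -85.5 0.006 316
top [176.5 237.2] [401.1 187.7] -1.3 0.007 340
top [334.5 236.2] [ 402.9 -195.5] -3.6 0.008 337
scene [7.7 8.5] [-1335.4   600.9] 47.9 0.497 321
scene [284.9 150.6] [515.3 199.2] 146.8 0.013 126
scene [316.  162.4] [625.9 186.4] -87.8 0.021 138
scene [181.9 221.2] [ 402.7 -195. ] -3.5 0.015 206
scene [398.6 252.2] [932.5  -9.9] -73.0 0.576 616
scene [220.3 236.2] [ 517.4 -192.2] -86.2 0.015 233
scene [233.3 291.1] [ 630.5 -309. ] 36.3 0.011 334
```

```bash
cat >> lib.py <<'E'
def foils(im,p,z=.027):
    f=im.astype(float); 
    m=((f[...,2]>.82*f[...,0])&(f[...,0]>120)).astype(np.uint8)
    n,lab,st,cen=cv2.connectedComponentsWithStats(m)
    return [(cen[i],unproj(cen[i],z,p)[0],st[i,4]) for i in range(1,n) if 120<st[i,4]<600]
E
python3 - <<'E'
from lib import *
rect=np.array([[-106,-41],[106,-41],[106,41],[-106,41]])/1e3
for n in("top","scene"):
    im=cv2.imread(f"pics/{n}0.png")[:,:,::-1]; p=optics.camera_params(n); f=im.astype(float)
    g=f[...,1]/f[...,0]
    soft=np.clip((g-.64)/(.74-.64),0,1)
    u0=unproj([237,172] if n=="top" else [280,193],.016,p)[0]
    # fill holes
    q,e=fitpoly(cv2.morphologyEx(soft,cv2.MORPH_CLOSE,np.ones((5,5))),rect,.016,p,(u0[0],u0[1],-.1))
    print(n,q[:2]*1e3,np.degrees(q[2]),e)
    out=cv2.cvtColor((soft*255).astype(np.uint8),cv2.COLOR_GRAY2BGR)
    P=proj(place(rect,*q,.016),p)
    o=im[:,:,::-1].copy(); c=P.mean(0).astype(int); K=6
    o=cv2.resize(o[c[1]-48:c[1]+48,c[0]-60:c[0]+60],None,fx=K,fy=K,interpolation=cv2.INTER_CUBIC)
    cv2.polylines(o,[np.round((P-[c[0]-60,c[1]-48]+.5)*K-.5).astype(int)],True,(255,0,0),1)
    cv2.imwrite(f"pics/tray_{n}.png",o)
    for c,X,a in foils(im,p): print("foil",c.round(1),(X*1e3).round(1),a)
E
```

```text
top [569.65222693  46.65271694] -3.832685247714065 0.17439410137748435
foil [365.6  58.4] [ 875.7 -301.1   27. ] 541
foil [133.4  60.7] [869.3 323.   27. ] 512
foil [126.4 145. ] [634.5 328.4  27. ] 535
foil [332.5 144.9] [ 634.1 -202.4   27. ] 360
foil [236.7 145.7] [632.2  44.8  27. ] 158
foil [236.3 166.6] [577.   45.3  27. ] 155
foil [232.3 196.1] [500.8  55.1  27. ] 156
foil [  1.9 220.1] [441.6 625.6  27. ] 177
scene [571.68619414  40.30772917] -3.110751108598419 0.4478672864951299
foil [331.9 141.5] [627.8 328.4  27. ] 339
foil [403.3 165.3] [865.4 317.9  27. ] 327
foil [255.8 249.7] [ 612.6 -174.3   27. ] 314
```

View pics/tray_top.png

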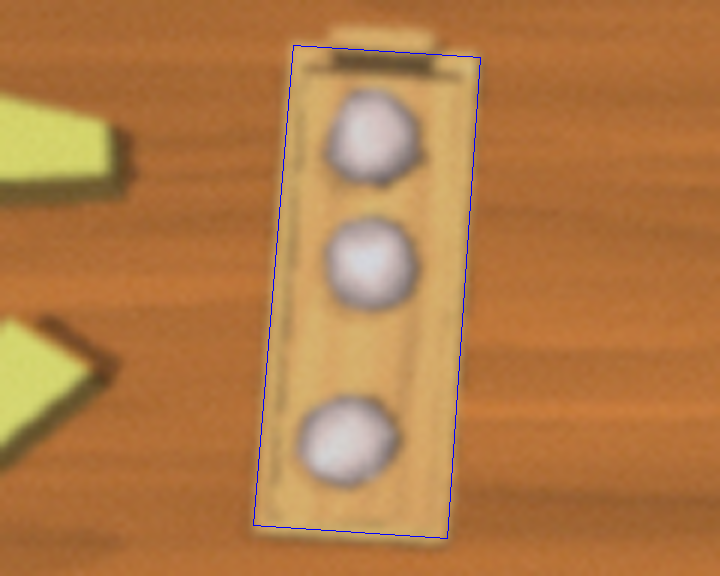

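View pics/tray_scene.png

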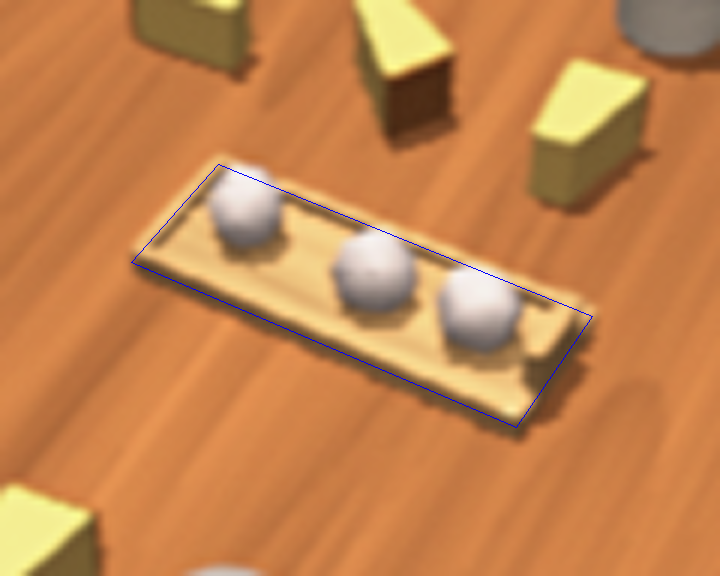

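```bash
cat >> lib.py <<'E'
def trayedge(im,p,q0):
    g=cv2.GaussianBlur(im.astype(np.float32),(0,0),.7)[...,1]
    t=np.linspace(-1,1,60)
    def segs(off):
        a,b=.106+off,.041+off
        s=[np.c_[t*.100,np.full(60,b)],np.c_[t*.100,np.full(60,-b)],np.c_[np.full(60,-a),t*.038]]
        e=np.r_[np.linspace(-.038,-.026,12),np.linspace(.026,.038,12)]
        s.append(np.c_[np.full(24,a),e]); return np.vstack(s)
    I,O=segs(-.0025),segs(.0025)
    def samp(P,q):
        uv=proj(place(P,*q,.016),p).astype(np.float32)
        return cv2.remap(g,uv[:,0].reshape(1,-1),uv[:,1].reshape(1,-1),cv2.INTER_LINEAR)[0]
    cost=lambda q:-np.clip(samp(I,q)-samp(O,q),-20,60).mean()
    best=None
    for dx in(-4,0,4):
      for dy in(-6,-3,0,3,6):
        q=np.array(q0)+[dx/1e3,dy/1e3,0]
        sim=np.array([q,q+[.003,0,0],q+[0,.003,0],q+[0,0,.03]])
        r=minimize(cost,q,method="Nelder-Mead",options=dict(initial_simplex=sim,xatol=1e-6,fatol=1e-4))
        if best is None or r.fun<best.fun: best=r
    return best.x,best.fun
E
python3 - <<'E'
from lib import *
rect=np.array([[-106,-41],[106,-41],[106,41],[-106,41]])/1e3
bs=np.array([[100,-22],[110,-22],[110,22],[100,22]])/1e3
for n in("top","scene"):
    im=cv2.imread(f"pics/{n}0.png")[:,:,::-1]; p=optics.camera_params(n)
    q,e=trayedge(im,p,(.5697,.0467,-.067)); print(n,q[:2]*1e3,np.degrees(q[2]),e)
    c=proj(place(rect,*q,.016),p).mean(0).astype(int); K=6
    o=cv2.resize(im[c[1]-48:c[1]+48,c[0]-60:c[0]+60,::-1],None,fx=K,fy=K,interpolation=cv2.INTER_CUBIC)
    for P,z in((rect,.016),(bs,.040)):
        P=proj(place(P,*q,z),p)
        cv2.polylines(o,[np.round((P-[c[0]-60,c[1]-48]+.5)*K-.5).astype(int)],True,(255,0,0),1)
    cv2.imwrite(f"pics/tray2_{n}.png",o)
E
```

```text
top [568.06590196  47.38473044] -3.413050433995309 -34.26776123046875
scene [565.0992066   47.67270665] -3.0812206286764523 -37.5672492980957
```

View pics/tray2_top.png

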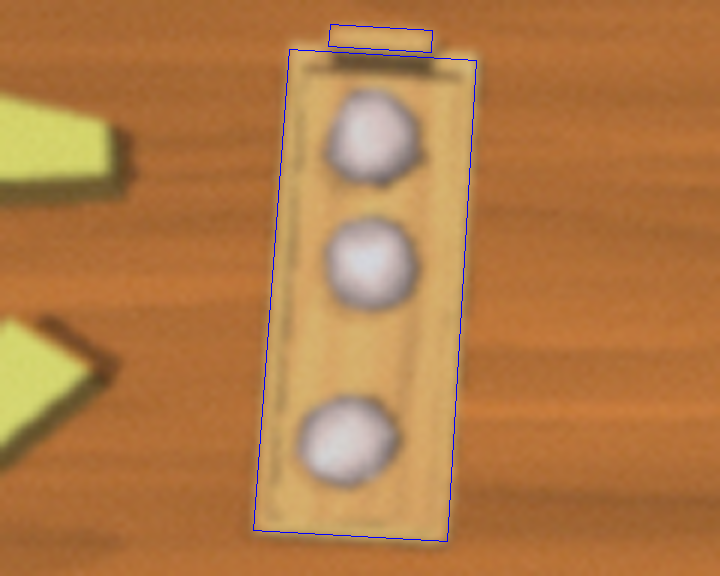

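View pics/tray2_scene.png

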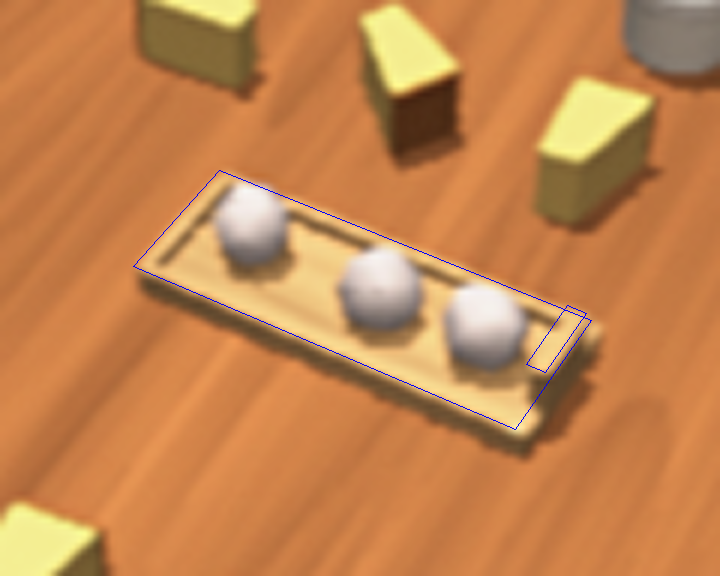

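```bash
cat >> lib.py <<'E'
TR=np.array([.5681,.0474,np.radians(-3.4)])
def t2w(x,y):  # tray mm -> world m
    return place(np.array([[x,y]])/1e3,TR[0],TR[1],TR[2],0)[0][:2]
def jaw(Rm): return np.degrees(np.arctan2(Rm[1,2],Rm[0,2]))
def plan(x,y,z,jawdeg,start=None,mod=180):
    """turn about tool x first, then shifts in tool axes after the turn. start=(pos,R)"""
    if start is None:
        s=get_state(); start=(s["tcp_pos"],R.from_rotvec(s["tool_rot"]).as_matrix())
    p,M=start; j=np.radians(jawdeg)
    best=None
    for k in ((0,1) if mod==180 else (0,)):
        jj=j+k*np.pi; zc=np.array([np.cos(jj),np.sin(jj),0]); xc=np.array([0,0,-1.]); T=np.c_[xc,np.cross(zc,xc),zc]
        rv=np.degrees(R.from_matrix(M.T@T).as_rotvec())
        if best is None or np.abs(rv).sum()<np.abs(best[0]).sum(): best=(rv,T)
    rv,T=best; d=np.array([x,y,z])-p
    print("turn",rv.round(2)," shift mm: before-turn axes",(M.T@d*1e3).round(1)," after-turn axes",(T.T@d*1e3).round(1))
    return (np.array([x,y,z]),T)
def st():
    s=get_state(); M=R.from_rotvec(s["tool_rot"]).as_matrix()
    print("t",round(s["time_s"],2),"tcp",(s["tcp_pos"]*1e3).round(1),"jaw",jaw(M).round(2),"tilt",np.degrees(M[:2,0]).round(2),"F",s["force"].round(1),"gap",round(s["finger_gap"],3),"q",s["qpos"].round(2))
E
python3 - <<'E'
from lib import *
p=optics.camera_params("top")
B=unproj([(386.2,186.7),(442.9,180.7),(454.8,236.7),(396.4,244.3)],.09,p); print(B.round(3),B.mean(0))
st()
M=R.from_rotvec(get_state()["tool_rot"]).as_matrix(); print(M.round(3))
for f in((632.2,44.8),(577,45.3),(500.8,55.1)):
    c,s=np.cos(-TR[2]),np.sin(-TR[2]); d=np.array(f)/1e3-TR[:2]; print(c*d[0]-s*d[1],s*d[0]+c*d[1])
n=plan(.501,.055,.10,86.6); 
E
```

```text
[[ 0.512 -0.312  0.09 ]
 [ 0.526 -0.447  0.09 ]
 [ 0.394 -0.463  0.09 ]
 [ 0.377 -0.326  0.09 ]] [ 0.45255793 -0.38685758  0.09      ]
t 0.1 tcp [ 172.9 -495.4  200.8] jaw -70.76 tilt [-0.02  0.08] F [-0.1  0.4  1. ] gap 1.001 q [-1.31  0.05  1.4  -0.    1.69 -0.07]
[[-0.     0.944  0.33 ]
 [ 0.001  0.33  -0.944]
 [-1.     0.    -0.001]]
0.06414136954121091 0.0012061149936173545
0.00900887785303094 -0.001568476913813852
-0.06763819949580434 0.0036951277333507797
turn [ 2.264e+01 -8.000e-02  1.000e-02]  shift mm: before-turn axes [ 101.4  491.1 -411.4]  after-turn axes [ 100.8  294.8 -568.9]
```

>>> play_rows(deltas=[[[0, 0, 0, 7.5, 0, 0, 1], [0, 0, 0, 7.5, 0, 0, 1], [0, 0, 0, 7.6, 0, 0, 1], [0.006, 0.018, -0.0355, 0, 0, 0, 1], [0.006, 0.018, -0.0355, 0, 0, 0, 1], [0.006, 0.018, -0.0355, 0, 0, 0, 1], [0.006, 0.018, -0.0355, 0, 0, 0, 1], [0.006, 0.018, -0.0355, 0, 0, 0, 1], [0.006, 0.018, -0.0355, 0, 0, 0, 1], [0.006, 0.018, -0.0355, 0, 0, 0, 1], [0.006, 0.018, -0.0355, 0, 0, 0, 1], [0.006, 0.018, -0.0355, 0, 0, 0, 1], [0.006, 0.018, -0.0355, 0, 0, 0, 1], [0.006, 0.018, -0.0355, 0, 0, 0, 1], [0.006, 0.018, -0.0355, 0, 0, 0, 1], [0.006, 0.018, -0.0355, 0, 0, 0, 1], [0.006, 0.018, -0.0355, 0, 0, 0, 1], [0.006, 0.018, -0.0355, 0, 0, 0, 1], [0.006, 0.018, -0.0355, 0, 0, 0, 1]]])

```text
time_s: 2.0
tcp_pos: [0.4942, 0.0561, 0.1049]
tool_rot: [1.252, 1.181, -1.253]
force: [0.1, -1.3, 0.6]
finger_gap: 0.998
```

```bash
python3 - <<'E'
from lib import *
st(); n=plan(.501,.055,.016,-93.4); plan(.4526,-.3869,.15,-93.4,n)
E
```

```text
t 2.0 tcp [494.2  56.1 104.9] jaw -93.35 tilt [-0.03 -0.01] F [ 0.1 -1.3  0.6] gap 0.998 q [ 0.04  0.03  1.62 -0.    1.49  1.67]
turn [0.05 0.01 0.03]  shift mm: before-turn axes [88.9  6.9  0.7]  after-turn axes [88.9  6.9  0.7]
turn [0. 0. 0.]  shift mm: before-turn axes [-134.   -22.1  444. ]  after-turn axes [-134.   -22.1  444. ]
```

>>> play_rows(deltas=[[[0.025, 0.003, 0, 0, 0, 0, 1], [0.025, 0.004, 0.001, 0, 0, 0, 1], [0.025, 0, 0, 0, 0, 0, 1], [0.013, 0, 0, 0, 0, 0, 1], [0, 0, 0, 0, 0, 0, 1], [0, 0, 0, 0, 0, 0, 0.7], [0, 0, 0, 0, 0, 0, 0.3], [0, 0, 0, 0, 0, 0, 0.3], [0, 0, 0, 0, 0, 0, 0.3], [0, 0, 0, 0, 0, 0, 0.3]]])

```text
time_s: 3.0
tcp_pos: [0.501, 0.053, 0.0179]
tool_rot: [1.253, 1.18, -1.252]
force: [-0.1, 0.0, -0.9]
finger_gap: 0.3
```

```bash
python3 - <<'E'
from lib import *
st(); cv2.imwrite("pics/f1.png",optics.read_camera("scene")[100:300,150:400,::-1].repeat(3,0).repeat(3,1))
E
```

```text
t 3.0 tcp [501.   53.   17.9] jaw -93.36 tilt [ 0.05 -0.  ] F [-0.1  0.  -0.9] gap 0.3 q [ 0.03  0.14  1.69 -0.    1.32  1.66]
```

View pics/f1.png

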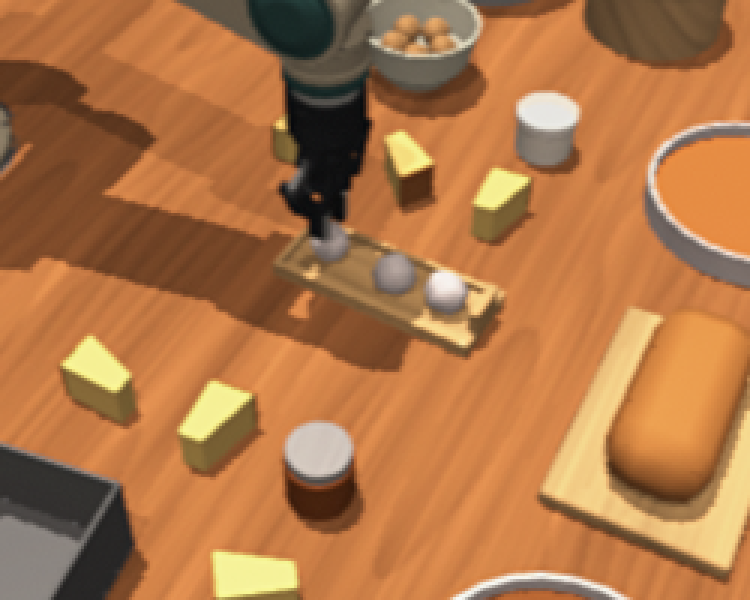

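>>> play_rows(deltas=[[[0, 0, 0, 0, 0, 0, 0], [0, 0, 0, 0, 0, 0, 0], [0, 0, 0, 0, 0, 0, 0]]])

```text
time_s: 3.35
tcp_pos: [0.5007, 0.053, 0.0175]
tool_rot: [1.252, 1.181, -1.252]
force: [-0.2, 0.5, -0.1]
finger_gap: 0.001
```

```bash
python3 - <<'E'
from lib import *
st(); a=optics.read_camera("scene")[130:230,200:300,::-1]; b=optics.read_camera("top")[130:230,180:280,::-1]
cv2.imwrite("pics/f2.png",cv2.resize(np.hstack([a,b]),None,fx=4,fy=4,interpolation=cv2.INTER_CUBIC))
E
```

```text
t 3.35 tcp [500.7  53.   17.5] jaw -93.36 tilt [-0.   -0.01] F [-0.2  0.5 -0.1] gap 0.001 q [ 0.03  0.14  1.69 -0.    1.32  1.66]
```

View pics/f2.png

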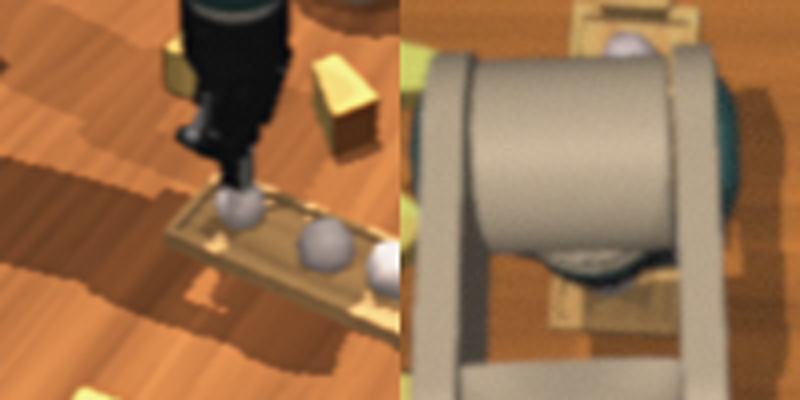

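```bash
python3 - <<'E'
from lib import *
p=optics.camera_params("scene")
print(proj(np.array([[.5007,.053,.0175],[.5007,.053,.0365],[.5007,.053,.049],[.501,.055,.027],[.577,.0453,.027]]),p)*1-[200,130])
E
```

```text
[[59.0164939  52.82350712]
 [58.94729983 48.26180806]
 [58.90091238 45.2036618 ]
 [59.38364959 50.17583496]
 [80.82785174 60.53643839]]
```

>>> play_rows(deltas=[[[-0.02, 0, 0, 0, 0, 0, 0], [-0.03, 0, 0, 0, 0, 0, 0], [-0.03, 0, 0, 0, 0, 0, 0.5], [0, 0, 0, 0, 0, 0, 1], [0, 0, 0, 0, 0, 0, 1]]])

```text
time_s: 3.95
tcp_pos: [0.5011, 0.053, 0.0979]
tool_rot: [1.253, 1.18, -1.251]
force: [0.3, -0.6, -0.1]
finger_gap: 0.502
```

```bash
python3 - <<'E'
from lib import *
st(); a=optics.read_camera("scene")[110:230,190:310,::-1]; b=optics.read_camera("top")[130:250,180:300,::-1]
cv2.imwrite("pics/f3.png",cv2.resize(np.hstack([a,b]),None,fx=3.3,fy=3.3,interpolation=cv2.INTER_CUBIC))
E
```

```text
t 3.95 tcp [501.1  53.   97.9] jaw -93.36 tilt [ 0.08 -0.  ] F [ 0.3 -0.6 -0.1] gap 0.502 q [ 0.03  0.05  1.61 -0.    1.48  1.66]
```

View pics/f3.png

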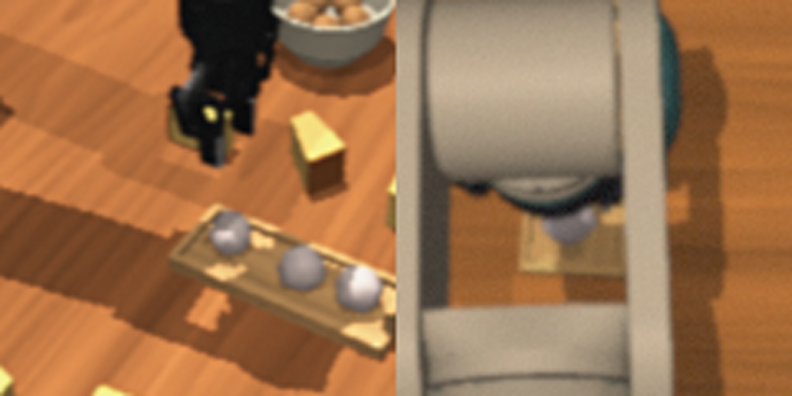

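```bash
python3 - <<'E'
from lib import *
ps,pt=optics.camera_params("scene"),optics.camera_params("top")
for z in(.02,.027,.034): print(unproj([259.7,180.6],z,ps),unproj([232.1,198.0],z,pt))
for n,o in(("scene",0),):
    im=cv2.imread("pics/scene0.png"); 
    print(unproj([259.5,180.5],.027,ps))
E
```

```text
[[0.49924646 0.06018714 0.02      ]] [[0.49702119 0.05587177 0.02      ]]
[[0.50270005 0.05381924 0.027     ]] [[0.4959101  0.05547964 0.027     ]]
[[0.50615365 0.04745134 0.034     ]] [[0.49479902 0.05508751 0.034     ]]
[[0.50196582 0.05392467 0.027     ]]
```

```bash
python3 - <<'E'
from lib import *
ps=optics.camera_params("scene")
j=np.radians(-93.36); d=np.array([np.cos(j),np.sin(j),0])*.021
c=np.array([.501,.053,.098])
for dz in (-.005,0,.01,.02,.03): print(dz,proj(np.array([c+d,c,c-d])+[0,0,dz],ps).round(1).tolist())
a=optics.read_camera("scene")[90:180,220:310,::-1]
cv2.imwrite("pics/f4.png",cv2.resize(a,None,fx=6.5,fy=6.5,interpolation=cv2.INTER_CUBIC))
E
```

```text
-0.005 [[255.0, 168.3], [258.8, 164.1], [262.6, 160.0]]
0 [[254.9, 167.0], [258.8, 162.8], [262.6, 158.7]]
0.01 [[254.9, 164.4], [258.8, 160.2], [262.6, 156.0]]
0.02 [[254.8, 161.7], [258.7, 157.5], [262.5, 153.4]]
0.03 [[254.8, 159.0], [258.7, 154.8], [262.5, 150.7]]
```

View pics/f4.png

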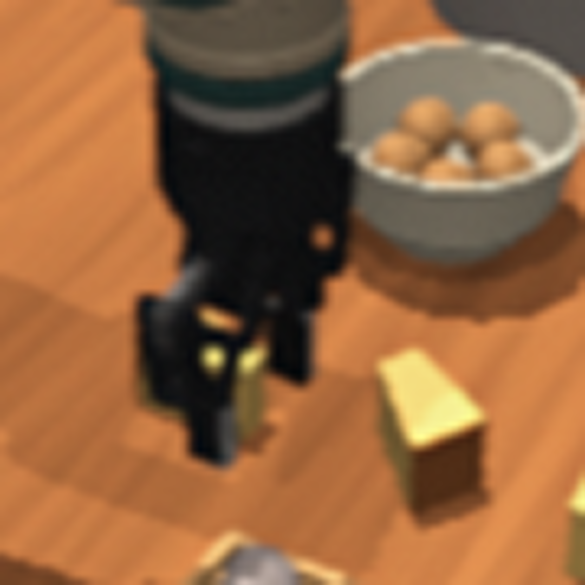

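>>> play_rows(deltas=[[[0, -0.035, 0, 0, 0, 0, 0], [0, -0.035, 0, 0, 0, 0, 0], [0, -0.035, 0, 0, 0, 0, 0], [0.03, 0, 0, 0, 0, 0, 0], [0.03, 0, 0, 0, 0, 0, 0], [0.01, 0, 0, 0, 0, 0, 0], [0, 0, 0, 0, 0, 0, 0], [0, 0, 0, 0, 0, 0, 0]]])

```text
time_s: 4.9
tcp_pos: [0.3964, 0.0592, 0.0281]
tool_rot: [1.252, 1.181, -1.252]
force: [-0.1, 0.3, 0.9]
finger_gap: 0.001
```

```bash
python3 - <<'E'
from lib import *
st()
ps=optics.camera_params("scene")
im=optics.read_camera("scene")[:,:,::-1]
c=get_state()["tcp_pos"]
P=proj(c+np.array([[0,0,0],[0,0,.03],[0,0,-c[2]]]),ps);print(P)
u,v=P[0].astype(int)
a=cv2.resize(im[v-60:v+30,u-45:u+45],None,fx=6.5,fy=6.5,interpolation=cv2.INTER_CUBIC)
for q in P: cv2.circle(a,tuple(np.round((q-[u-45,v-60]+.5)*6.5).astype(int)),3,(0,0,255),-1)
cv2.imwrite("pics/f5.png",a)
E
```

```text
t 4.9 tcp [396.4  59.2  28.1] jaw -93.36 tilt [ 0.01 -0.  ] F [-0.1  0.3  0.9] gap 0.001 q [ 0.06 -0.17  1.97 -0.    1.34  1.69]
[[230.27072795 168.22471718]
 [229.65751701 160.90749699]
 [230.83575319 174.96695508]]
```

View pics/f5.png

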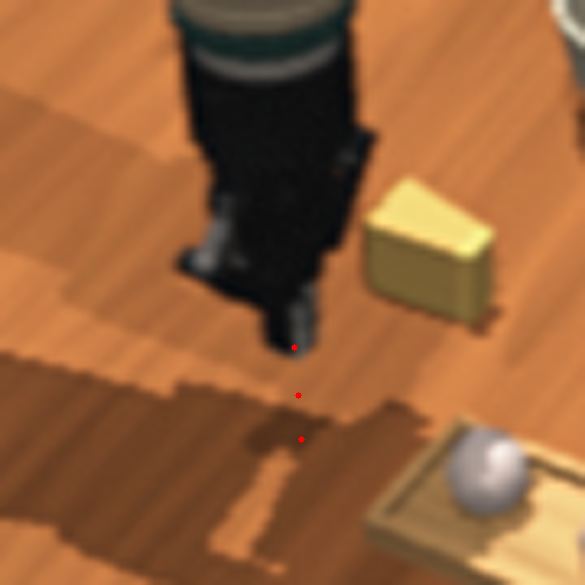

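>>> play_rows(deltas=[[[0.02, 0, 0, 0, 0, 0, 0], [0.015, 0, 0, 0, 0, 0, 0], [0.01, 0, 0, 0, 0, 0, 0], [0, 0, 0, 0, 0, 0, 0], [0, 0, 0, 0, 0, 0, 0]]])

```text
time_s: 5.45
tcp_pos: [0.3966, 0.0592, -0.0167]
tool_rot: [1.253, 1.18, -1.252]
force: [0.1, 0.2, -0.1]
finger_gap: -0.003
```

>>> play_rows(deltas=[[[0.003, 0, 0, 0, 0, 0, 0], [0, 0, 0, 0, 0, 0, 0]]])

```text
time_s: 5.65
tcp_pos: [0.3962, 0.0592, -0.0202]
tool_rot: [1.253, 1.18, -1.252]
force: [-1.0, 0.3, 0.4]
finger_gap: -0.0
```

>>> play_rows(deltas=[[[0.002, 0, 0, 0, 0, 0, 0], [0, 0, 0, 0, 0, 0, 0]]])

```text
time_s: 5.85
tcp_pos: [0.3959, 0.0592, -0.0226]
tool_rot: [1.252, 1.181, -1.252]
force: [-0.2, 0.8, 0.3]
finger_gap: 0.001
```

>>> play_rows(deltas=[[[0.002, 0, 0, 0, 0, 0, 0], [0, 0, 0, 0, 0, 0, 0]]])

```text
time_s: 6.05
tcp_pos: [0.3958, 0.0592, -0.0248]
tool_rot: [1.252, 1.181, -1.253]
force: [-0.1, -0.0, -0.2]
finger_gap: 0.001
```

>>> play_rows(deltas=[[[0.002, 0, 0, 0, 0, 0, 0], [0, 0, 0, 0, 0, 0, 0]]])

```text
time_s: 6.25
tcp_pos: [0.3958, 0.0592, -0.0268]
tool_rot: [1.252, 1.181, -1.253]
force: [-0.9, -0.2, 1.4]
finger_gap: 0.001
```

>>> play_rows(deltas=[[[0.002, 0, 0, 0, 0, 0, 0], [0, 0, 0, 0, 0, 0, 0]]])

```text
time_s: 6.45
tcp_pos: [0.3958, 0.0592, -0.0288]
tool_rot: [1.252, 1.181, -1.253]
force: [0.2, 0.6, -0.8]
finger_gap: -0.003
```

>>> play_rows(deltas=[[[0.001, 0, 0, 0, 0, 0, 0], [0, 0, 0, 0, 0, 0, 0]]])

```text
time_s: 6.65
tcp_pos: [0.3959, 0.0592, -0.0296]
tool_rot: [1.252, 1.181, -1.252]
force: [-0.3, 0.3, -0.5]
finger_gap: 0.005
```

```bash
python3 - <<'E'
from lib import *
st()
ps=optics.camera_params("scene")
im=optics.read_camera("scene")[:,:,::-1]
c=get_state()["tcp_pos"]
P=proj(c+np.array([[0,0,0],[0,0,.03],[0,0,-c[2]]]),ps);print(P)
u,v=P[1].astype(int)
a=cv2.resize(im[v-60:v+30,u-45:u+45],None,fx=6.5,fy=6.5,interpolation=cv2.INTER_CUBIC)
for q in P: cv2.circle(a,tuple(np.round((q-[u-45,v-60]+.5)*6.5).astype(int)),3,(0,0,255),-1)
cv2.imwrite("pics/f6.png",a)
E
```

```text
t 6.65 tcp [395.9  59.2 -29.6] jaw -93.36 tilt [-0.01 -0.01] F [-0.3  0.3 -0.5] gap 0.005 q [ 0.06 -0.07  2.01 -0.    1.2   1.69]
[[231.14770263 181.62153193]
 [230.56979966 174.77553943]
 [230.57851916 174.878833  ]]
```

View pics/f6.png

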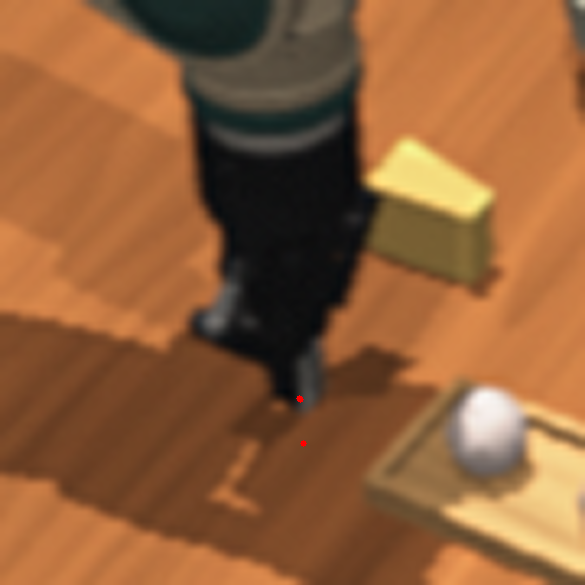

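>>> play_rows(deltas=[[[0.001, 0, 0, 0, 0, 0, 0], [0.001, 0, 0, 0, 0, 0, 0]]])

```text
time_s: 6.9
tcp_pos: [0.3961, 0.0592, -0.0299]
tool_rot: [1.252, 1.181, -1.253]
force: [-13.9, -0.2, 28.4]
finger_gap: -0.003
```

>>> play_rows(deltas=[[[0.001, 0, 0, 0, 0, 0, 0], [0.001, 0, 0, 0, 0, 0, 0]]])

```text
time_s: 7.1
tcp_pos: [0.3962, 0.0592, -0.03]
tool_rot: [1.251, 1.182, -1.254]
force: [-25.5, -1.6, 50.8]
finger_gap: -0.003
```

>>> play_rows(deltas=[[[0.001, 0, 0, 0, 0, 0, 0], [0.001, 0, 0, 0, 0, 0, 0]]])

```text
time_s: 7.3
tcp_pos: [0.3962, 0.0592, -0.0301]
tool_rot: [1.25, 1.183, -1.254]
force: [-37.5, -3.4, 74.1]
finger_gap: 0.003
```

>>> play_rows(deltas=[[[-0.02, 0, 0, 0, 0, 0, 0], [-0.03, 0, 0, 0, 0, 0, 0.5], [-0.03, 0, 0, 0, 0, 0, 1], [-0.01, 0.035, 0, 0, 0, 0, 1], [0, 0.035, 0, 0, 0, 0, 1], [0, 0.035, 0, 0, 0, 0, 1], [0, 0, 0, 0, 0, 0, 1]]])

```text
time_s: 8.0
tcp_pos: [0.5032, 0.0526, 0.0536]
tool_rot: [1.252, 1.181, -1.253]
force: [0.4, 0.1, -0.0]
finger_gap: 0.992
```

```bash
sed -i 's/^TR=/ZB=.030\nTR=/; s/start=(s\["tcp_pos"\],R/start=(s["tcp_pos"]+[0,0,ZB],R/; s/print("t",round/s["tcp_pos"]=s["tcp_pos"]+[0,0,ZB]; print("t",round/' lib.py; python3 - <<'E'
from lib import *
st(); plan(.501,.054,.016,-93.4)
E
```

```text
t 8.0 tcp [503.2  52.6  83.6] jaw -93.4 tilt [-0.01 -0.01] F [ 0.4  0.1 -0. ] gap 0.992 q [ 0.03  0.1   1.65 -0.    1.39  1.66]
turn [0.   0.01 0.01]  shift mm: before-turn axes [67.6 -2.2 -1.3]  after-turn axes [67.6 -2.3 -1.2]
```

>>> play_rows(deltas=[[[0.025, -0.002, -0.001, 0, 0, 0, 1], [0.025, 0, 0, 0, 0, 0, 1], [0.018, 0, 0, 0, 0, 0, 1], [0, 0, 0, 0, 0, 0, 1], [0, 0, 0, 0, 0, 0, 0.6], [0, 0, 0, 0, 0, 0, 0.2], [0, 0, 0, 0, 0, 0, 0.2], [0, 0, 0, 0, 0, 0, 0.2], [0, 0, 0, 0, 0, 0, 0.2], [-0.02, 0, 0, 0, 0, 0, 0.2], [-0.03, 0, 0, 0, 0, 0, 0.2], [-0.03, 0, 0, 0, 0, 0, 0.2], [-0.03, 0, 0, 0, 0, 0, 0.2]]])

```text
time_s: 9.3
tcp_pos: [0.4989, 0.0542, 0.0984]
tool_rot: [1.253, 1.18, -1.252]
force: [0.5, 0.1, -0.6]
finger_gap: 0.44
```

```bash
python3 - <<'E'
from lib import *
st(); a=optics.read_camera("scene")[110:230,190:310,::-1]
cv2.imwrite("pics/f7.png",cv2.resize(a,None,fx=4,fy=4,interpolation=cv2.INTER_CUBIC))
plan(.4526,-.3869,.15,-93.4)
E
```

```text
t 9.3 tcp [498.9  54.2 128.4] jaw -93.36 tilt [ 0.06 -0.  ] F [ 0.5  0.1 -0.6] gap 0.44 q [ 0.03  0.04  1.62 -0.    1.48  1.66]
turn [ 0.04 -0.05 -0.55]  shift mm: before-turn axes [-16.4 -22.9 443.3]  after-turn axes [-15.8 -22.8 443.3]
```

View pics/f7.png

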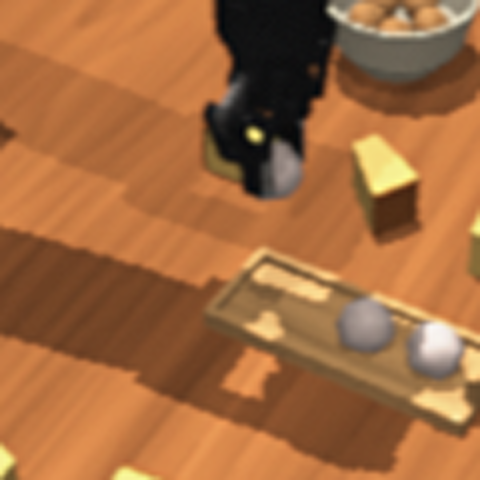

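>>> play_rows(deltas=[[[-0.002, -0.002, 0.037, 0, 0, 0, 0.2], [-0.002, -0.002, 0.037, 0, 0, 0, 0.2], [-0.002, -0.002, 0.037, 0, 0, 0, 0.2], [0, -0.002, 0.037, 0, 0, 0, 0.2], [0, -0.002, 0.037, 0, 0, 0, 0.2], [0, -0.002, 0.037, 0, 0, 0, 0.2], [0, -0.002, 0.037, 0, 0, 0, 0.2], [0, -0.002, 0.037, 0, 0, 0, 0.2], [0, -0.002, 0.037, 0, 0, 0, 0.2], [0, -0.002, 0.037, 0, 0, 0, 0.2], [0, -0.002, 0.037, 0, 0, 0, 0.2], [0.02, -0.002, 0.036, 0, 0, 0, 0.2], [0.02, 0, 0, 0, 0, 0, 0.2], [0.02, 0, 0, 0, 0, 0, 0.2], [0, 0, 0, 0, 0, 0, 0.7], [0, 0, 0, 0, 0, 0, 0.7], [-0.02, 0, 0, 0, 0, 0, 0.7], [-0.03, 0, 0, 0, 0, 0, 0.7]]])

```text
time_s: 11.15
tcp_pos: [0.4487, -0.3861, 0.0932]
tool_rot: [1.252, 1.183, -1.252]
force: [1.1, -0.7, 0.4]
finger_gap: 0.699
```

```bash
python3 - <<'E'
from lib import *
st(); a=optics.read_camera("scene")[:,:,::-1]
cv2.imwrite("pics/f8.png",a)
b=optics.read_camera("top"); p=optics.camera_params("top")
for c,X,n in foils(b,p): print(c,X,n)
plan(.577,.0453,.10,-93.4)
E
```

```text
t 11.15 tcp [ 448.7 -386.1  123.2] jaw -93.33 tilt [-0.06  0.05] F [ 1.1 -0.7  0.4] gap 0.699 q [-0.77  0.3   1.34 -0.    1.5   0.86]
[365.85863874  57.93019197] [ 0.87720227 -0.30186859  0.027     ] 573
[133.46507353  60.50919118] [0.86988468 0.32293312 0.027     ] 544
[126.44609665 145.07249071] [0.63434734 0.32831025 0.027     ] 538
[332.43732591 144.86350975] [ 0.63412033 -0.20222067  0.027     ] 359
[236.61783439 145.7388535 ] [0.63214514 0.04490685 0.027     ] 157
[236.37012987 166.62337662] [0.57687543 0.04522474 0.027     ] 154
[  1.89265537 220.11864407] [0.44163485 0.62557265 0.027     ] 177
turn [ 0.07  0.44 -0.49]  shift mm: before-turn axes [  27.3   99.9 -440.8]  after-turn axes [  29.8   99.6 -440.7]
```

View pics/f8.png

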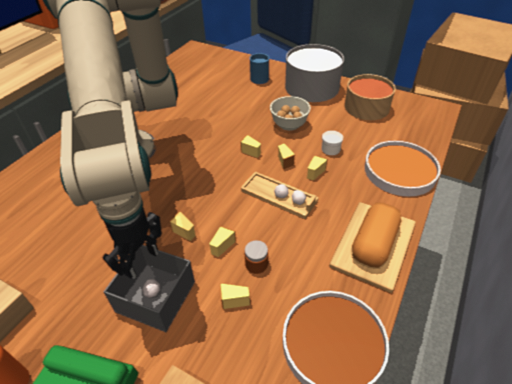

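>>> play_rows(deltas=[[[0, 0.008, -0.037, 0, 0, 0, 0.8], [0, 0.008, -0.037, 0, 0, 0, 1], [0, 0.008, -0.037, 0, 0, 0, 1], [0.002, 0.008, -0.037, 0, 0, 0, 1], [0.002, 0.008, -0.037, 0, 0, 0, 1], [0.002, 0.008, -0.037, 0, 0, 0, 1], [0.002, 0.008, -0.037, 0, 0, 0, 1], [0.002, 0.008, -0.037, 0, 0, 0, 1], [0.002, 0.008, -0.037, 0, 0, 0, 1], [0.002, 0.009, -0.036, 0, 0, 0, 1], [0.002, 0.009, -0.036, 0, 0, 0, 1], [0.002, 0.009, -0.036, 0, 0, 0, 1], [0, 0, 0, 0, 0, 0, 1], [0, 0, 0, 0, 0, 0, 1]]])

```text
time_s: 12.65
tcp_pos: [0.574, 0.0485, 0.0754]
tool_rot: [1.251, 1.18, -1.25]
force: [0.1, -0.6, -1.2]
finger_gap: 1.0
```

```bash
python3 - <<'E'
from lib import *
st(); plan(.577,.045,.016,-93.4)
E
```

```text
t 12.65 tcp [574.   48.5 105.4] jaw -93.25 tilt [ 0.09 -0.02] F [ 0.1 -0.6 -1.2] gap 1.0 q [ 0.02  0.27  1.42 -0.    1.46  1.65]
turn [ 0.15  0.02 -0.09]  shift mm: before-turn axes [89.4  3.1  3.3]  after-turn axes [89.4  3.2  3.3]
```

>>> play_rows(deltas=[[[0.025, 0.003, 0.003, 0, 0, 0, 1], [0.025, 0, 0, 0, 0, 0, 1], [0.025, 0, 0, 0, 0, 0, 1], [0.014, 0, 0, 0, 0, 0, 1], [0, 0, 0, 0, 0, 0, 1], [0, 0, 0, 0, 0, 0, 0.6], [0, 0, 0, 0, 0, 0, 0.2], [0, 0, 0, 0, 0, 0, 0.2], [0, 0, 0, 0, 0, 0, 0.2], [0, 0, 0, 0, 0, 0, 0.2], [-0.02, 0, 0, 0, 0, 0, 0.2], [-0.03, 0, 0, 0, 0, 0, 0.2], [-0.04, 0, 0, 0, 0, 0, 0.2], [-0.04, 0, 0, 0, 0, 0, 0.2]]])

```text
time_s: 14.05
tcp_pos: [0.5761, 0.0446, 0.1172]
tool_rot: [1.252, 1.181, -1.252]
force: [0.7, -0.4, 0.2]
finger_gap: 0.409
```

```bash
python3 - <<'E'
from lib import *
st(); plan(.4526,-.37,.15,-93.4)
E
```

```text
t 14.05 tcp [576.1  44.6 147.2] jaw -93.35 tilt [-0.   -0.01] F [ 0.7 -0.4  0.2] gap 0.409 q [ 0.01  0.24  1.36 -0.    1.54  1.64]
turn [0.05 0.01 0.  ]  shift mm: before-turn axes [ -2.8 -99.  421.1]  after-turn axes [ -2.8 -98.7 421.2]
```

>>> play_rows(deltas=[[[0, -0.008, 0.035, 0, 0, 0, 0.2], [0, -0.008, 0.035, 0, 0, 0, 0.2], [0, -0.008, 0.035, 0, 0, 0, 0.2], [0, -0.008, 0.035, 0, 0, 0, 0.2], [0, -0.008, 0.035, 0, 0, 0, 0.2], [0, -0.008, 0.035, 0, 0, 0, 0.2], [0, -0.008, 0.035, 0, 0, 0, 0.2], [0, -0.008, 0.035, 0, 0, 0, 0.2], [0, -0.008, 0.035, 0, 0, 0, 0.2], [0, -0.009, 0.035, 0, 0, 0, 0.2], [0, -0.009, 0.035, 0, 0, 0, 0.2], [0.02, -0.009, 0.035, 0, 0, 0, 0.2], [0.025, 0, 0, 0, 0, 0, 0.2], [0.025, 0, 0, 0, 0, 0, 0.2], [0, 0, 0, 0, 0, 0, 0.7], [0, 0, 0, 0, 0, 0, 0.7], [-0.025, 0, 0, 0, 0, 0, 0.7], [-0.025, 0, 0, 0, 0, 0, 0.7], [0, 0, 0, 0, 0, 0, 0.7]]])

```text
time_s: 15.95
tcp_pos: [0.4556, -0.3708, 0.1025]
tool_rot: [1.25, 1.169, -1.249]
force: [-0.2, -0.7, 0.4]
finger_gap: 0.699
```

```bash
python3 - <<'E'
from lib import *
st()
b=optics.read_camera("top"); p=optics.camera_params("top")
for c,X,n in foils(b,p): 
  if n<340: print(c,X,n)
plan(.632,.045,.10,-93.4)
for c,q,e,a in wedges("top",im=b): print(c.round(1),(q[:2]*1e3).round(1),np.degrees(q[2]).round(1),round(e,3))
E
```

```text
t 15.95 tcp [ 455.6 -370.8  132.5] jaw -93.32 tilt [ 0.47 -0.44] F [-0.2 -0.7  0.4] gap 0.699 q [-0.75  0.27  1.36 -0.    1.5   0.88]
[236.58974359 145.70512821] [0.63223541 0.04497969 0.027     ] 156
[  1.89265537 220.11864407] [0.44163485 0.62557265 0.027     ] 177
turn [ 0.07  0.29 -0.35]  shift mm: before-turn axes [  28.8  152.7 -424.8]  after-turn axes [  30.   152.3 -424.9]
[376.6 145.3] [ 631.1 -309.2] 36.6 0.006
[179.  145.9] [626.5 186.8] -87.3 0.007
[174.8 188.4] [515.7 198.9] 147.2 0.006
[330.3 188.1] [ 517.7 -192.4] -85.4 0.005
[176.6 237.2] [401.  187.7] -0.9 0.006
[333.5 234.1] [ 401.9 -193. ] 160.8 0.265
```

>>> play_rows(deltas=[[[0, 0.0125, -0.0355, 0, 0, 0, 0.8], [0, 0.0125, -0.0355, 0, 0, 0, 1], [0, 0.0125, -0.0355, 0, 0, 0, 1], [0.003, 0.0125, -0.0355, 0, 0, 0, 1], [0.003, 0.0125, -0.0355, 0, 0, 0, 1], [0.003, 0.0125, -0.0355, 0, 0, 0, 1], [0.003, 0.0125, -0.0355, 0, 0, 0, 1], [0.003, 0.0125, -0.0355, 0, 0, 0, 1], [0.003, 0.013, -0.0355, 0, 0, 0, 1], [0.003, 0.013, -0.0355, 0, 0, 0, 1], [0.003, 0.013, -0.0355, 0, 0, 0, 1], [0.003, 0.013, -0.0345, 0, 0, 0, 1], [0, 0, 0, 0, 0, 0, 1], [0, 0, 0, 0, 0, 0, 1]]])

```text
time_s: 17.4
tcp_pos: [0.6295, 0.0472, 0.0682]
tool_rot: [1.25, 1.182, -1.252]
force: [0.4, 0.2, -0.4]
finger_gap: 1.002
```

```bash
python3 - <<'E'
from lib import *
st(); plan(.632,.045,.016,-93.4)
E
```

```text
t 17.4 tcp [629.5  47.2  98.2] jaw -93.26 tilt [-0.02 -0.03] F [ 0.4  0.2 -0.4] gap 1.002 q [ 0.02  0.42  1.23 -0.    1.48  1.64]
turn [0.14 0.03 0.02]  shift mm: before-turn axes [82.2  2.7  2. ]  after-turn axes [82.2  2.7  2. ]
```

>>> play_rows(deltas=[[[0.025, 0.002, 0.002, 0, 0, 0, 1], [0.025, 0, 0, 0, 0, 0, 1], [0.02, 0, 0, 0, 0, 0, 1], [0.012, 0, 0, 0, 0, 0, 1], [0, 0, 0, 0, 0, 0, 1], [0, 0, 0, 0, 0, 0, 0.6], [0, 0, 0, 0, 0, 0, 0.2], [0, 0, 0, 0, 0, 0, 0.2], [0, 0, 0, 0, 0, 0, 0.2], [0, 0, 0, 0, 0, 0, 0.2], [-0.02, 0, 0, 0, 0, 0, 0.2], [-0.03, 0, 0, 0, 0, 0, 0.2], [-0.04, 0, 0, 0, 0, 0, 0.2], [-0.04, 0, 0, 0, 0, 0, 0.2]]])

```text
time_s: 18.8
tcp_pos: [0.6311, 0.0444, 0.118]
tool_rot: [1.252, 1.181, -1.252]
force: [0.2, -0.2, -0.0]
finger_gap: 0.422
```

```bash
python3 - <<'E'
from lib import *
st(); plan(.4526,-.395,.15,-93.4)
E
```

```text
t 18.8 tcp [631.1  44.4 148. ] jaw -93.35 tilt [-0.02 -0.01] F [ 0.2 -0.2 -0. ] gap 0.422 q [ 0.01  0.39  1.17 -0.    1.58  1.64]
turn [0.05 0.01 0.02]  shift mm: before-turn axes [  -1.9 -152.6  449.1]  after-turn axes [  -2.  -152.2  449.2]
```

>>> play_rows(deltas=[[[0, -0.0117, 0.0345, 0, 0, 0, 0.2], [0, -0.0117, 0.0345, 0, 0, 0, 0.2], [0, -0.0117, 0.0345, 0, 0, 0, 0.2], [0, -0.0117, 0.0345, 0, 0, 0, 0.2], [0, -0.0117, 0.0345, 0, 0, 0, 0.2], [0, -0.0117, 0.0345, 0, 0, 0, 0.2], [0, -0.0117, 0.0345, 0, 0, 0, 0.2], [0, -0.0117, 0.0345, 0, 0, 0, 0.2], [0, -0.0117, 0.0345, 0, 0, 0, 0.2], [0, -0.0117, 0.0345, 0, 0, 0, 0.2], [0, -0.0117, 0.0345, 0, 0, 0, 0.2], [0, -0.0117, 0.0345, 0, 0, 0, 0.2], [0.02, -0.0117, 0.0345, 0, 0, 0, 0.2], [0.025, 0, 0, 0, 0, 0, 0.2], [0.02, 0, 0, 0, 0, 0, 0.2], [0, 0, 0, 0, 0, 0, 0.7], [0, 0, 0, 0, 0, 0, 0.7], [-0.025, 0, 0, 0, 0, 0, 0.7], [-0.025, 0, 0, 0, 0, 0, 0.7], [0, 0, 0, 0, 0, 0, 0.7]]])

```text
time_s: 20.8
tcp_pos: [0.4558, -0.3963, 0.1084]
tool_rot: [1.25, 1.17, -1.249]
force: [0.4, -0.5, 0.9]
finger_gap: 0.697
```

```bash
python3 - <<'E'
from lib import *
st()
b=optics.read_camera("top"); a=optics.read_camera("scene")
cv2.imwrite("pics/g1.png",np.hstack([cv2.resize(a[220:340,90:250,::-1],None,fx=2.5,fy=2.5),cv2.resize(b[100:220,190:350,::-1],None,fx=2.5,fy=2.5)]))
w=wedges("top",im=b)
for c,q,e,a in w: print(c.round(1),(q[:2]*1e3).round(1),np.degrees(q[2]).round(1),round(e,3))
E
```

```text
t 20.8 tcp [ 455.8 -396.3  138.4] jaw -93.33 tilt [ 0.45 -0.44] F [ 0.4 -0.5  0.9] gap 0.697 q [-0.78  0.31  1.3  -0.    1.52  0.85]
[376.6 145.4] [ 630.9 -309.3] 36.3 0.007
[179.  145.9] [626.6 186.8] -87.4 0.007
[321.9 181.5] [ 534.4 -172. ] -85.0 0.006
[174.8 188.4] [515.6 198.9] 147.3 0.006
[176.5 237.2] [401.1 187.6] -1.3 0.006
[334.1 235.5] [ 403.5 -195.1] -3.7 0.097
```

View pics/g1.png

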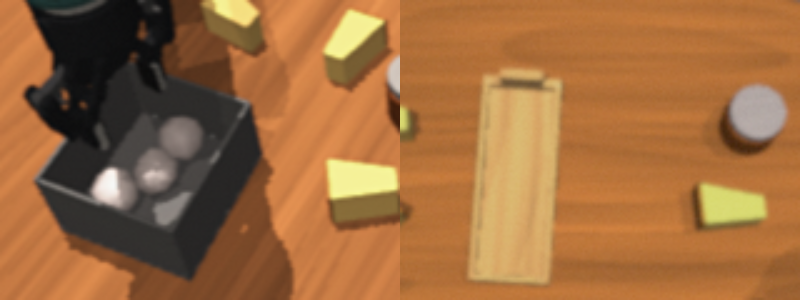

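```bash
cat >> lib.py <<'E'
def gp(x,y,adeg,oy=-5):  # grip point world m from wedge pose in mm/deg
    return place(np.array([[0,oy]])/1e3,x/1e3,y/1e3,np.radians(adeg),0)[0][:2]
def slot(n,back=0,oy=-5): # n 1..6 -> grip TCP xy in world; back mm away from backstop
    cx=84-32*(n-1)-back; return t2w(cx+(5 if n%2 else -5),0)
E
python3 - <<'E'
from lib import *
b=optics.read_camera("top"); p=optics.camera_params("top")
print(trayedge(b,p,(.5681,.0474,-.06)))
b=optics.read_camera("scene"); p=optics.camera_params("scene")
print(trayedge(b,p,(.5681,.0474,-.06)))
g=gp(631,-309.2,36.3); print(g)
n=plan(*g,.12,-143.7); m=plan(*g,.006,-143.7,n)
E
```

```text
(array([ 0.56808529,  0.04738638, -0.05957769]), np.float64(-35.33977127075195))
(array([ 0.56499589,  0.04799812, -0.05527601]), np.float64(-35.5030403137207))
[ 0.63396007 -0.31322964]
turn [5.036e+01 0.000e+00 1.000e-02]  shift mm: before-turn axes [ 11.3 175.6 -91.3]  after-turn axes [  11.4   41.7 -193.5]
turn [0. 0. 0.]  shift mm: before-turn axes [114.   0.   0.]  after-turn axes [114.   0.   0.]
```

>>> play_rows(deltas=[[[0, 0.035, -0.018, 0, 0, 0, 0.8], [0, 0.035, -0.018, 0, 0, 0, 1], [0, 0.035, -0.018, 0, 0, 0, 1], [0.005, 0.035, -0.018, 0, 0, 0, 1], [0.006, 0.035, -0.019, 0, 0, 0, 1], [0, 0, 0, 8.4, 0, 0, 1], [0, 0, 0, 8.4, 0, 0, 1], [0, 0, 0, 8.4, 0, 0, 1], [0, 0, 0, 8.4, 0, 0, 1], [0, 0, 0, 8.4, 0, 0, 1], [0, 0, 0, 8.4, 0, 0, 1], [0, 0, 0, 0, 0, 0, 1], [0, 0, 0, 0, 0, 0, 1]]])

```text
time_s: 22.3
tcp_pos: [0.6331, -0.3137, 0.0897]
tool_rot: [1.856, 0.612, -1.857]
force: [0.1, 0.1, 0.3]
finger_gap: 1.001
```

```bash
python3 - <<'E'
from lib import *
st()
g=gp(631,-309.2,36.3); n=plan(*g,.006,-143.7)
w=wedges("scene")
for c,q,e,a in w: print(c.round(1),(q[:2]*1e3).round(1),np.degrees(q[2]).round(1),round(e,3))
E
```

```text
t 22.3 tcp [ 633.1 -313.7  119.7] jaw -143.53 tilt [-0.06  0.03] F [0.1 0.1 0.3] gap 1.001 q [-0.51  0.63  0.92 -0.    1.6   1.99]
turn [0.17 0.03 0.06]  shift mm: before-turn axes [113.7   0.3  -1. ]  after-turn axes [ 1.137e+02  1.000e-01 -9.000e-01]
[107.3  12.3] [-622.5  679.8] 87.5 0.563
[238.5 138.3] [387.  179.8] -146.5 0.56
[185.  124.7] [150.9 153.7] -94.2 0.546
[284.9 150.6] [515.2 199.5] 146.4 0.015
[316.  162.4] [625.9 186.4] -87.8 0.021
[287.5 197.8] [630.8   6.4] 173.0 0.525
[398.6 252.3] [932.5  -8.4] -72.4 0.578
[237.1 293. ] [ 633.3 -313.4] -122.1 0.525
```

Pose good. Descend, grip and check before lifting.

>>> play_rows(deltas=[[[0.03, 0, -0.001, 0, 0, 0, 1], [0.03, 0, 0, 0, 0, 0, 1], [0.03, 0, 0, 0, 0, 0, 1], [0.016, 0, 0, 0, 0, 0, 1], [0.008, 0, 0, 0, 0, 0, 1], [0, 0, 0, 0, 0, 0, 0.8], [0, 0, 0, 0, 0, 0, 0.5], [0, 0, 0, 0, 0, 0, 0.5], [0, 0, 0, 0, 0, 0, 0.5], [0, 0, 0, 0, 0, 0, 0.5]]])

```text
time_s: 23.35
tcp_pos: [0.635, -0.3138, -0.0218]
tool_rot: [1.86, 0.606, -1.856]
force: [0.5, -0.5, 5.5]
finger_gap: 0.734
```

```bash
python3 - <<'E'
from lib import *
st(); b=optics.read_camera("scene")
cv2.imwrite("pics/h1.png",cv2.resize(b[230:330,180:300,::-1],None,fx=5,fy=5,interpolation=cv2.INTER_CUBIC))
n=plan(.634,-.313,.13,-143.7)
m=plan(*slot(1,4),.10,-93.4,n)
E
```

```text
t 23.35 tcp [ 635.  -313.8    8.2] jaw -143.75 tilt [ 0.13 -0.08] F [ 0.5 -0.5  5.5] gap 0.734 q [-0.51  0.72  1.01 -0.    1.41  2.  ]
turn [-0.05 -0.06 -0.14]  shift mm: before-turn axes [-121.8   -0.9    0.3]  after-turn axes [-121.8   -1.2    0.4]
turn [-50.3   0.    0. ]  shift mm: before-turn axes [  30.  -275.2 -225.6]  after-turn axes [  30.    -2.2 -355.9]
```

View pics/h1.png

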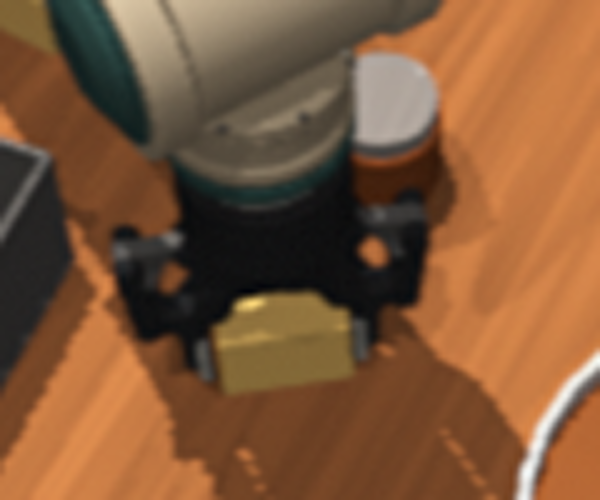

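>>> play_rows(deltas=[[[-0.02, 0, 0, 0, 0, 0, 0.5], [-0.035, 0, 0, -8.4, 0, 0, 0.5], [-0.035, 0, 0, -8.4, 0, 0, 0.5], [-0.032, 0, 0, -8.4, 0, 0, 0.5], [0, 0, 0, -8.4, 0, 0, 0.5], [0, 0, 0, -8.4, 0, 0, 0.5], [0, 0, 0, -8.3, 0, 0, 0.5], [0, 0, -0.035, 0, 0, 0, 0.5], [0, 0, -0.036, 0, 0, 0, 0.5], [0, 0, -0.036, 0, 0, 0, 0.5], [0, 0, -0.036, 0, 0, 0, 0.5], [0, 0, -0.036, 0, 0, 0, 0.5], [0, 0, -0.036, 0, 0, 0, 0.5], [0, 0, -0.036, 0, 0, 0, 0.5], [0, 0, -0.036, 0, 0, 0, 0.5], [0.01, -0.001, -0.036, 0, 0, 0, 0.5], [0.02, -0.001, -0.033, 0, 0, 0, 0.5], [0, 0, 0, 0, 0, 0, 0.5], [0, 0, 0, 0, 0, 0, 0.5]]])

```text
time_s: 25.3
tcp_pos: [0.653, 0.0427, 0.0674]
tool_rot: [1.251, 1.182, -1.254]
force: [0.2, -0.3, -0.6]
finger_gap: 0.737
```

```bash
python3 - <<'E'
from lib import *
st(); b=optics.read_camera("scene")
cv2.imwrite("pics/h2.png",cv2.resize(b[130:230,230:350,::-1],None,fx=5,fy=5,interpolation=cv2.INTER_CUBIC))
m=plan(*slot(1,4),.016,-93.4)
E
```

```text
t 25.3 tcp [653.   42.7  97.4] jaw -93.38 tilt [-0.13 -0.02] F [ 0.2 -0.3 -0.6] gap 0.737 q [ 0.01  0.49  1.15 -0.    1.5   1.64]
turn [-0.06  0.03  0.02]  shift mm: before-turn axes [82.4 -0.6 -0.6]  after-turn axes [82.4 -0.7 -0.5]
```

View pics/h2.png

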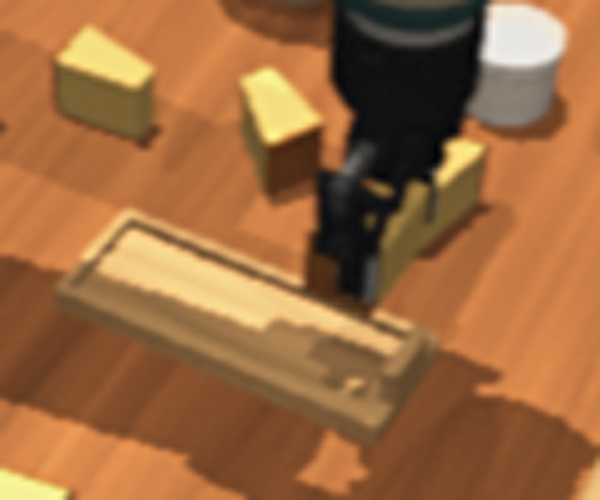

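>>> play_rows(deltas=[[[0.025, -0.001, 0, 0, 0, 0, 0.5], [0.025, 0, -0.001, 0, 0, 0, 0.5], [0.02, 0, 0, 0, 0, 0, 0.5], [0.006, 0, 0, 0, 0, 0, 0.5], [0.004, 0, 0, 0, 0, 0, 0.5], [0, 0, 0, 0, 0, 0, 0.5]]])

```text
time_s: 25.95
tcp_pos: [0.6533, 0.0426, -0.0106]
tool_rot: [1.255, 1.179, -1.253]
force: [0.2, 0.6, -0.5]
finger_gap: 0.739
```

```bash
python3 - <<'E'
from lib import *
st(); plan(*slot(1,0),.016,-93.4)
E
```

```text
t 25.95 tcp [653.3  42.6  19.4] jaw -93.5 tilt [ 0.08 -0.01] F [ 0.2  0.6 -0.5] gap 0.739 q [ 0.01  0.57  1.21 -0.    1.36  1.64]
turn [-0.1   0.   -0.08]  shift mm: before-turn axes [3.4 3.6 0.3]  after-turn axes [3.4 3.6 0.3]
```

>>> play_rows(deltas=[[[0, 0.002, 0, 0, 0, 0, 0.5], [0, 0.002, 0, 0, 0, 0, 0.5], [0, 0, 0, 0, 0, 0, 0.5]]])

```text
time_s: 26.25
tcp_pos: [0.6574, 0.043, -0.0106]
tool_rot: [1.254, 1.179, -1.253]
force: [0.6, 1.2, -0.9]
finger_gap: 0.74
```

>>> play_rows(deltas=[[[0.002, 0.001, 0, 0, 0, 0, 0.5], [0, 0.001, 0, 0, 0, 0, 0.5], [0, 0, 0, 0, 0, 0, 0.5]]])

```text
time_s: 26.55
tcp_pos: [0.6573, 0.0431, -0.0136]
tool_rot: [1.252, 1.183, -1.256]
force: [-9.8, -0.2, 3.8]
finger_gap: 0.745
```

>>> play_rows(deltas=[[[0, 0.001, 0, 0, 0, 0, 0.5], [0, 0.001, 0, 0, 0, 0, 0.5]]])

```text
time_s: 26.75
tcp_pos: [0.6571, 0.0431, -0.0136]
tool_rot: [1.249, 1.187, -1.261]
force: [-26.2, 0.8, 13.8]
finger_gap: 0.742
```

>>> play_rows(deltas=[[[0, -0.003, 0, 0, 0, 0, 0.5], [0, 0, 0, 0, 0, 0, 0.9], [0, 0, 0, 0, 0, 0, 1], [0, 0, 0, 0, 0, 0, 1], [-0.02, 0, 0, 0, 0, 0, 1], [-0.03, 0, 0, 0, 0, 0, 1], [-0.03, 0, 0, 0, 0, 0, 1], [-0.03, 0, 0.04, 0, 0, 0, 1], [0, 0, 0.04, 0, 0, 0, 1], [0, 0, 0.04, 0, 0, 0, 1]]])

```text
time_s: 27.75
tcp_pos: [0.6513, -0.0781, 0.0985]
tool_rot: [1.254, 1.177, -1.25]
force: [0.5, -0.9, -0.6]
finger_gap: 0.996
```

```bash
cat >> lib.py <<'E'
def show(fn,crop=(110,260,180,300),k=4):
    b=optics.read_camera("top")[crop[0]:crop[1],crop[2]:crop[3],::-1]
    cv2.imwrite(fn,cv2.resize(b,None,fx=k,fy=k,interpolation=cv2.INTER_CUBIC))
def look(z=None):
    b=optics.read_camera("top"); p=optics.camera_params("top")
    for c,q,e,a in wedges("top",im=b):
        d=(proj(np.array([[TR[0],TR[1],.05]]),p)[0]-c)
        q2=q.copy(); tag=""
        if abs(d[0])<25 and abs(d[1])<55:
            # in tray: shift by height 8 mm
            P=proj(np.array([[q[0],q[1],.044]]),p); q2[:2]=unproj(P[0],.052,p)[0][:2]
            r=q2[:2]-TR[:2]; cc,s=np.cos(TR[2]),np.sin(TR[2])
            tag="tray %.1f %.1f yaw %.1f"%((cc*r[0]+s*r[1])*1e3,(-s*r[0]+cc*r[1])*1e3,np.degrees(q[2]-TR[2]))
        print((q2[:2]*1e3).round(1),np.degrees(q2[2]).round(1),round(e,3),a,tag)
E
python3 - <<'E'
from lib import *
st(); look(); show("pics/h3.png")
E
```

```text
t 27.75 tcp [651.3 -78.1 128.5] jaw -93.41 tilt [ 0.21 -0.04] F [ 0.5 -0.9 -0.6] gap 0.996 q [-0.18  0.47  1.12 -0.    1.55  1.45]
[651.4  45.9] 87.4 0.109 240 tray 83.3 3.4 yaw 90.8
[626.6 186.9] -87.1 0.017 292 
[515.6 198.8] 147.3 0.011 314 
[ 531.5 -193.7] -91.0 0.745 161 
[ 402.9 -195.5] -3.3 0.013 330 
[401.2 187.7] -1.1 0.011 329
```

View pics/h3.png

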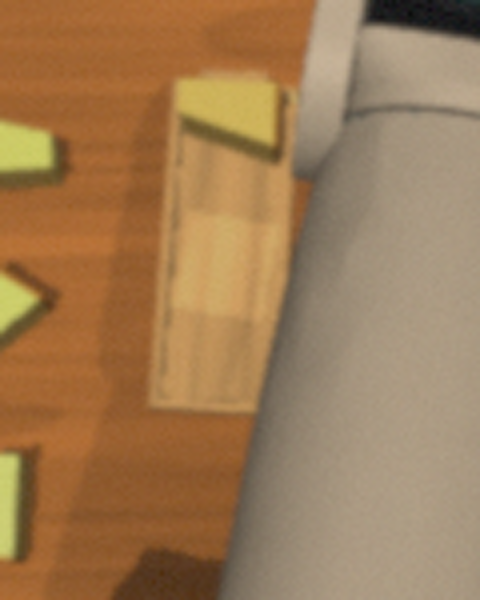

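```bash
python3 - <<'E'
from lib import *
for c,q,e,a in wedges("scene"): print((q[:2]*1e3).round(1),np.degrees(q[2]).round(1),round(e,3))
g=gp(534.3,-172,-85.0); n=plan(*g,.10,-85); plan(*g,.006,-85,n)
E
```

```text
[-639.2  275. ] 97.9 0.537
[357.4 654.1] -175.0 0.637
[380.8 455.1] -18.7 0.574
[-21.4 -93.9] -22.8 0.28
[626.1 186.3] -87.4 0.014
[647.7  53.1] 85.6 0.1
[818.  -99.7] 111.5 0.391
[ 402.7 -195. ] -3.5 0.015
[931.7 -92.2] 93.1 0.55
[ 533.7 -173.2] -85.7 0.029
[ 180.9 -574.7] 91.0 0.156
turn [-8.67  0.01 -0.02]  shift mm: before-turn axes [  26.5 -114.9  100.7]  after-turn axes [  26.5 -128.7   82.3]
turn [0. 0. 0.]  shift mm: before-turn axes [94.  0.  0.]  after-turn axes [94.  0.  0.]
```

>>> play_rows(deltas=[[[0, 0, 0, -4.4, 0, 0, 1], [0, 0, 0, -4.3, 0, 0, 1], [0, -0.032, 0.0205, 0, 0, 0, 1], [0, -0.032, 0.0205, 0, 0, 0, 1], [0.01, -0.032, 0.0205, 0, 0, 0, 1], [0.016, -0.0325, 0.021, 0, 0, 0, 1], [0, 0, 0, 0, 0, 0, 1], [0, 0, 0, 0, 0, 0, 1]]])

```text
time_s: 28.7
tcp_pos: [0.5302, -0.1701, 0.0706]
tool_rot: [1.142, 1.251, -1.141]
force: [0.9, 0.2, 0.1]
finger_gap: 1.002
```

```bash
python3 - <<'E'
from lib import *
st(); g=gp(534.3,-172,-85.0); plan(*g,.006,-85)
look();show("pics/h4.png",(110,210,190,310),5)
E
```

```text
t 28.7 tcp [ 530.2 -170.1  100.6] jaw -84.77 tilt [0.02 0.03] F [0.9 0.2 0.1] gap 1.002 q [-0.38  0.22  1.48  0.    1.44  1.1 ]
turn [ 0.23 -0.02 -0.02]  shift mm: before-turn axes [94.6 -1.1  2.3]  after-turn axes [94.6 -1.   2.3]
[652.2  46.3] 88.5 0.022 306 tray 84.0 3.9 yaw 91.9
[626.5 186.9] -87.1 0.014 294 
[515.6 198.7] 147.3 0.009 315 
[401.2 187.8] -1.2 0.01 334
```

View pics/h4.png

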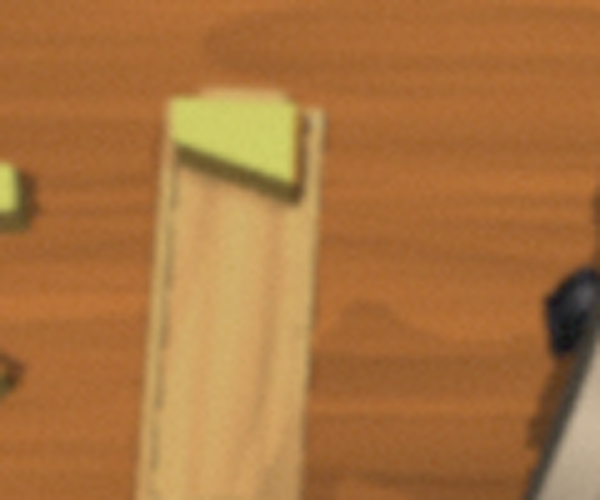

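>>> play_rows(deltas=[[[0.025, -0.001, 0.002, 0, 0, 0, 1], [0.03, 0, 0, 0, 0, 0, 1], [0.025, 0, 0, 0, 0, 0, 1], [0.01, 0, 0, 0, 0, 0, 1], [0.005, 0, 0, 0, 0, 0, 1], [0, 0, 0, 0, 0, 0, 0.8], [0, 0, 0, 0, 0, 0, 0.5], [0, 0, 0, 0, 0, 0, 0.5], [0, 0, 0, 0, 0, 0, 0.5], [0, 0, 0, 0, 0, 0, 0.5], [-0.03, 0, 0, 0, 0, 0, 0.5], [-0.03, 0, 0, 0, 0, 0, 0.5], [-0.03, 0, 0, 0, 0, 0, 0.5], [-0.02, 0, 0, 0, 0, 0, 0.5]]])

```text
time_s: 30.2
tcp_pos: [0.5297, -0.1731, 0.0879]
tool_rot: [1.142, 1.249, -1.141]
force: [1.0, 0.5, -1.5]
finger_gap: 0.741
```

```bash
python3 - <<'E'
from lib import *
st(); n=plan(*slot(2,6),.09,-93.4); print(n[0])
E
```

```text
t 30.2 tcp [ 529.7 -173.1  117.9] jaw -84.77 tilt [ 0.12 -0.06] F [ 1.   0.5 -1.5] gap 0.741 q [-0.38  0.2   1.46 -0.    1.47  1.1 ]
turn [ 8.63  0.07 -0.12]  shift mm: before-turn axes [  27.8   98.9 -210. ]  after-turn axes [  27.9   66.3 -222.4]
[0.60902783 0.04496844 0.09      ]
```

>>> play_rows(deltas=[[[0, 0, 0, 4.3, 0, 0, 0.5], [0, 0, 0, 4.3, 0, 0, 0.5], [0, 0.011, -0.037, 0, 0, 0, 0.5], [0, 0.011, -0.037, 0, 0, 0, 0.5], [0, 0.011, -0.037, 0, 0, 0, 0.5], [0, 0.011, -0.037, 0, 0, 0, 0.5], [0.01, 0.011, -0.037, 0, 0, 0, 0.5], [0.018, 0.011, -0.036, 0, 0, 0, 0.5], [0, 0, 0, 0, 0, 0, 0.5], [0, 0, 0, 0, 0, 0, 0.5]]])

```text
time_s: 31.2
tcp_pos: [0.6075, 0.0444, 0.0565]
tool_rot: [1.25, 1.183, -1.253]
force: [-0.8, -0.4, -1.8]
finger_gap: 0.742
```

```bash
python3 - <<'E'
from lib import *
st(); plan(*t2w(52-6-5,-1.5),.017,-93.4)
E
```

```text
t 31.2 tcp [607.5  44.4  86.5] jaw -93.27 tilt [-0.12 -0.03] F [-0.8 -0.4 -1.8] gap 0.742 q [ 0.01  0.38  1.32 -0.    1.45  1.64]
turn [0.13 0.04 0.12]  shift mm: before-turn axes [69.5  1.7  0.8]  after-turn axes [69.5  1.5  0.9]
```

>>> play_rows(deltas=[[[0.025, 0.001, 0.001, 0, 0, 0, 0.5], [0.025, 0, 0, 0, 0, 0, 0.5], [0.012, 0, 0, 0, 0, 0, 0.5], [0.004, 0, 0, 0, 0, 0, 0.5], [0.002, 0, 0, 0, 0, 0, 0.5], [0, 0, 0, 0, 0, 0, 0.5]]])

```text
time_s: 31.8
tcp_pos: [0.6097, 0.0426, -0.0093]
tool_rot: [1.253, 1.179, -1.251]
force: [0.5, -0.0, -0.4]
finger_gap: 0.74
```

```bash
python3 - <<'E'
from lib import *
st(); plan(*t2w(52-5,-1.5),.017,-93.4)
show("pics/h5.png",(110,210,190,310),5)
a=optics.read_camera("scene");cv2.imwrite("pics/h6.png",cv2.resize(a[130:230,230:350,::-1],None,fx=5,fy=5,interpolation=cv2.INTER_CUBIC))
E
```

```text
t 31.8 tcp [609.7  42.6  20.7] jaw -93.38 tilt [ 0.11 -0.01] F [ 0.5 -0.  -0.4] gap 0.74 q [ 0.01  0.45  1.36 -0.    1.32  1.64]
turn [ 0.02  0.   -0.11]  shift mm: before-turn axes [ 3.7  5.1 -0.8]  after-turn axes [ 3.7  5.1 -0.8]
```

View pics/h6.png

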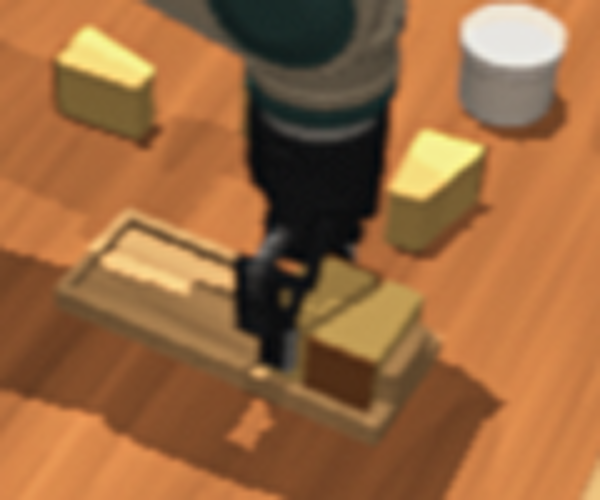

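>>> play_rows(deltas=[[[0.002, 0.001, 0, 0, 0, 0, 0.5], [0.0015, 0.001, 0, 0, 0, 0, 0.5], [0, 0.001, 0, 0, 0, 0, 0.5], [0, 0.001, 0, 0, 0, 0, 0.5], [0, 0, 0, 0, 0, 0, 0.5]]])

```text
time_s: 32.4
tcp_pos: [0.6132, 0.0426, -0.014]
tool_rot: [1.252, 1.181, -1.252]
force: [0.4, 0.0, -2.8]
finger_gap: 0.743
```

>>> play_rows(deltas=[[[0, 0.001, 0, 0, 0, 0, 0.5], [0, 0.001, 0, 0, 0, 0, 0.5], [0, 0, 0, 0, 0, 0, 0.5]]])

```text
time_s: 32.7
tcp_pos: [0.6138, 0.0427, -0.0141]
tool_rot: [1.251, 1.183, -1.255]
force: [-7.0, 0.8, 3.5]
finger_gap: 0.747
```

>>> play_rows(deltas=[[[0, 0.001, 0, 0, 0, 0, 0.5], [0, 0.001, 0, 0, 0, 0, 0.5], [0, 0, 0, 0, 0, 0, 0.5]]])

```text
time_s: 33.0
tcp_pos: [0.6136, 0.0428, -0.0142]
tool_rot: [1.248, 1.187, -1.259]
force: [-19.3, 2.5, 9.7]
finger_gap: 0.739
```

>>> play_rows(deltas=[[[0, -0.002, 0, 0, 0, 0, 0.5], [0, 0, 0, 0, 0, 0, 0.9], [0, 0, 0, 0, 0, 0, 1], [0, 0, 0, 0, 0, 0, 1], [-0.02, 0, 0, 0, 0, 0, 1], [-0.03, 0, 0, 0, 0, 0, 1], [-0.03, 0, 0, 0, 0, 0, 1], [0, -0.015, 0.045, 0, 0, 0, 1], [0, -0.015, 0.045, 0, 0, 0, 1], [0, -0.015, 0.045, 0, 0, 0, 1], [0, 0, 0, 0, 0, 0, 1]]])

```text
time_s: 34.1
tcp_pos: [0.5608, -0.0944, 0.0663]
tool_rot: [1.255, 1.177, -1.257]
force: [0.3, 0.4, 0.4]
finger_gap: 1.001
```

```bash
cat >> lib.py <<'E'
def row(slots,im=None,z=.052):
    """fit each wedge in tray; init at ideal slots, masks from yellow"""
    p=optics.camera_params("top")
    if im is None: im=optics.read_camera("top")
    f=im.astype(float); G,B,Rr=f[...,1],f[...,2],f[...,0]
    cv2.imwrite("pics/rowraw.png",im[:,:,::-1])
E
python3 - <<'E'
from lib import *
st(); look();show("pics/h7.png",(110,220,190,310),5)
E
```

```text
t 34.1 tcp [560.8 -94.4  96.3] jaw -93.68 tilt [ 0.01 -0.1 ] F [0.3 0.4 0.4] gap 1.001 q [-0.23  0.26  1.45 -0.    1.44  1.4 ]
[636.2  38.4] -9.0 0.387 610 tray 68.6 -4.9 yaw -5.6
[626.5 186.6] -87.2 0.016 291 
[515.6 198.9] 146.6 0.011 315 
[ 403.2 -196.1] -3.3 0.023 325 
[401.  187.7] -1.1 0.011 332
```

View pics/h7.png

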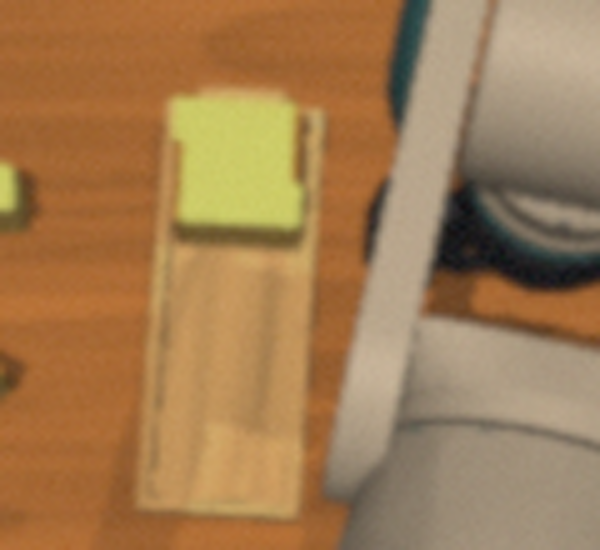

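```bash
cat >> lib.py <<'E'
def rowfit(n,im=None,z=.052,S=6):
    p=optics.camera_params("top")
    if im is None: im=optics.read_camera("top")
    f=im.astype(float); G,B,Rr=f[...,1],f[...,2],f[...,0]
    ref=np.percentile(G[(G>.93*Rr)&(G-B>40)&(G>110)],80) if True else 0
    soft=np.clip((G/np.maximum(Rr,1)-.80)/(.97-.80),0,1)*np.clip((G-100)/(ref*.92-100),0,1)
    X0=[]
    for k in range(1,n+1):
        w=t2w(84-32*(k-1),0); X0+=[w[0],w[1],TR[2]+(np.pi/2 if k%2 else -np.pi/2)]
    X0=np.array(X0)
    ctr=proj(np.array([[TR[0],TR[1],.05]]),p)[0].astype(int); u0,v0=ctr[0]-34,ctr[1]-56
    m=soft[v0:v0+112,u0:u0+68]
    def rend(X):
        im_=np.zeros((m.shape[0]*S,m.shape[1]*S),np.uint8)
        for k in range(n):
            P=proj(place(W2,*X[3*k:3*k+3],z),p)-[u0,v0]
            cv2.fillPoly(im_,[np.round(((P+.5)*S-.5)*16).astype(np.int32)],255,shift=4)
        im_=cv2.resize(im_,(m.shape[1],m.shape[0]),interpolation=cv2.INTER_AREA)/255.
        return cv2.GaussianBlur(im_,(0,0),.6)
    sc=np.tile([.001,.001,.02],n)
    def cost(v): 
        return ((rend(X0+v*sc)-m)**2).sum()+.01*(v**2).sum()
    v=np.zeros(3*n)
    for _ in range(2):
        v=minimize(cost,v,method="Powell",options=dict(xtol=.02,ftol=1e-4,maxiter=30)).x
    X=X0+v*sc; 
    for k in range(n):
        r=X[3*k:3*k+2]-TR[:2]; cc,s=np.cos(TR[2]),np.sin(TR[2])
        print(k+1,"tray x %.1f (ideal %.1f) y %.1f yaw err %.1f"%((cc*r[0]+s*r[1])*1e3,84-32*k,(-s*r[0]+cc*r[1])*1e3,np.degrees(X[3*k+2]-X0[3*k+2])))
    print("resid",cost(v)/m.sum())
E
python3 - <<'E'
from lib import *
rowfit(2)
E
```

```text
1 tray x 82.9 (ideal 84.0) y 3.5 yaw err 0.3
2 tray x 50.3 (ideal 52.0) y -4.6 yaw err -1.7
resid 0.11186785018635313
```

```bash
python3 - <<'E'
import lib
from lib import *
im=optics.read_camera("top")
for r in (0,2,3,4,5,6,7):
    xs=-32+r; lib.W2=np.array([[xs,-16],[32,-16],[32,6],[xs,26-20*r/64]])/1e3
    o=lib.wedges("top",im=im); print(r,[(round(e,4),(q[:2]*1e3).round(1).tolist(),np.degrees(q[2]).round(1)) for c,q,e,a in o if a<400 and e<.1])
    lib.rowfit(2,im)
E
```

```text
0 [(np.float64(0.0167), [626.5, 186.3], np.float64(-87.7)), (np.float64(0.0106), [515.6, 198.8], np.float64(147.2)), (np.float64(0.0115), [402.9, -195.4], np.float64(-3.4)), (np.float64(0.0111), [401.2, 187.7], np.float64(-1.1))]
1 tray x 82.9 (ideal 84.0) y 3.5 yaw err 0.4
2 tray x 50.1 (ideal 52.0) y -4.6 yaw err -1.2
resid 0.11690305557625875
2 [(np.float64(0.0047), [626.7, 187.8], np.float64(-86.5)), (np.float64(0.0024), [516.7, 197.8], np.float64(147.4)), (np.float64(0.0022), [401.4, -195.0], np.float64(-3.0)), (np.float64(0.0026), [399.7, 187.9], np.float64(-1.1))]
1 tray x 83.0 (ideal 84.0) y 2.4 yaw err -0.0
2 tray x 50.1 (ideal 52.0) y -3.2 yaw err -0.6
resid 0.10642486601630612
3 [(np.float64(0.0023), [626.6, 188.4], np.float64(-86.7)), (np.float64(0.0016), [517.1, 197.6], np.float64(147.5)), (np.float64(0.0016), [400.9, -195.0], np.float64(-2.6)), (np.float64(0.0026), [399.2, 188.0], np.float64(-1.4))]
1 tray x 83.0 (ideal 84.0) y 1.7 yaw err 0.8
2 tray x 50.2 (ideal 52.0) y -2.5 yaw err -0.1
resid 0.10334570067233652
4 [(np.float64(0.0021), [626.8, 189.0], np.float64(-86.
[... 634 characters left out ...]
50304
6 [(np.float64(0.0095), [627.1, 190.5], np.float64(-86.1)), (np.float64(0.012), [518.5, 196.6], np.float64(147.6)), (np.float64(0.0121), [399.1, -194.6], np.float64(-1.9)), (np.float64(0.0137), [397.4, 188.3], np.float64(-0.6))]
1 tray x 82.9 (ideal 84.0) y -0.6 yaw err 1.0
2 tray x 50.6 (ideal 52.0) y -0.3 yaw err 1.1
resid 0.10453798926991399
7 [(np.float64(0.0151), [626.9, 191.1], np.float64(-86.0)), (np.float64(0.0201), [519.0, 195.8], np.float64(147.8)), (np.float64(0.0208), [398.5, -194.5], np.float64(-1.6)), (np.float64(0.0223), [396.8, 188.4], np.float64(-0.1))]
1 tray x 82.9 (ideal 84.0) y -1.1 yaw err 2.1
2 tray x 50.8 (ideal 52.0) y -0.1 yaw err 1.5
resid 0.10877450716700339
```

```bash
sed -i 's/^W2=.*/W2=np.array([[-28.7,-16],[32,-16],[32,6],[-28.7,26-20*3.3\/64]])\/1e3/; s/-3e-3,3e-3/-1e-3,3e-3/' lib.py; python3 - <<'E'
from lib import *
g=gp(400.7,-195,-2.7); n=plan(*g,.10,-182.7)
a=optics.camera_params("top")
E
```

```text
turn [ 8.938e+01 -3.000e-02 -2.000e-02]  shift mm: before-turn axes [  -4.  -155.5  120.3]  after-turn axes [ -3.8 118.6 156.8]
```

>>> play_rows(deltas=[[[0, -0.031, 0.024, 0, 0, 0, 1], [0, -0.031, 0.024, 0, 0, 0, 1], [0, -0.031, 0.024, 0, 0, 0, 1], [0, -0.031, 0.024, 0, 0, 0, 1], [0, -0.031, 0.024, 0, 0, 0, 1], [0, 0, 0, 8.1, 0, 0, 1], [0, 0, 0, 8.1, 0, 0, 1], [0, 0, 0, 8.1, 0, 0, 1], [0, 0, 0, 8.1, 0, 0, 1], [0, 0, 0, 8.1, 0, 0, 1], [0, 0, 0, 8.1, 0, 0, 1], [0, 0, 0, 8.1, 0, 0, 1], [0, 0, 0, 8.1, 0, 0, 1], [0, 0, 0, 8.1, 0, 0, 1], [0, 0, 0, 8.1, 0, 0, 1], [0, 0, 0, 8.3, 0, 0, 1], [0, 0, 0, 0, 0, 0, 1]]])

```text
time_s: 36.0
tcp_pos: [0.4012, -0.1994, 0.0661]
tool_rot: [-2.199, 0.05, 2.198]
force: [-0.1, -0.7, 0.4]
finger_gap: 1.004
```

```bash
python3 - <<'E'
from lib import *
st(); g=gp(400.7,-195,-2.7); n=plan(*g,.006,-182.7); rowfit(2); look(); show("pics/i1.png",(110,220,190,310),5)
E
```

```text
t 36.0 tcp [ 401.2 -199.4   96.1] jaw 177.39 tilt [ 0.02 -0.01] F [-0.1 -0.7  0.4] gap 1.004 q [-0.54 -0.08  1.8   0.    1.41  2.64]
turn [ 0.09 -0.02 -0.  ]  shift mm: before-turn axes [90.1  0.6  0.7]  after-turn axes [90.1  0.6  0.7]
1 tray x 83.0 (ideal 84.0) y 1.3 yaw err 1.0
2 tray x 50.1 (ideal 52.0) y -2.1 yaw err 0.4
resid 0.008794001574944114
[634.3  43.8] 0.4 0.43 611 tray 66.3 0.3 yaw 3.8
[626.9 188.7] -86.7 0.002 296 
[517.2 197.5] 147.7 0.003 316 
[398.9 188.1] -1.1 0.004 336
```

View pics/i1.png

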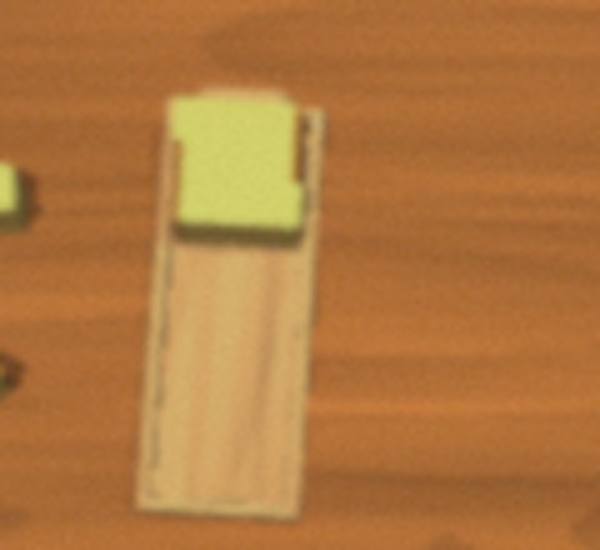

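>>> play_rows(deltas=[[[0.025, 0.001, 0.001, 0, 0, 0, 1], [0.03, 0, 0, 0, 0, 0, 1], [0.02, 0, 0, 0, 0, 0, 1], [0.01, 0, 0, 0, 0, 0, 1], [0.005, 0, 0, 0, 0, 0, 1], [0, 0, 0, 0, 0, 0, 0.8], [0, 0, 0, 0, 0, 0, 0.5], [0, 0, 0, 0, 0, 0, 0.5], [0, 0, 0, 0, 0, 0, 0.5], [0, 0, 0, 0, 0, 0, 0.5]]])

```text
time_s: 37.15
tcp_pos: [0.4003, -0.2018, -0.0228]
tool_rot: [-2.201, 0.052, 2.196]
force: [0.4, 1.1, 6.5]
finger_gap: 0.743
```

>>> play_rows(deltas=[[[-0.02, 0, 0, 0, 0, 0, 0.5], [-0.03, 0, 0, -8.2, 0, 0, 0.5], [-0.03, 0, 0, -8.2, 0, 0, 0.5], [-0.03, 0, 0, -8.2, 0, 0, 0.5], [0, 0, 0, -8.2, 0, 0, 0.5], [0, 0, 0, -8.2, 0, 0, 0.5], [0, 0, 0, -8.2, 0, 0, 0.5], [0, 0, 0, -8.2, 0, 0, 0.5], [0, 0, 0, -8.2, 0, 0, 0.5], [0, 0, 0, -8.2, 0, 0, 0.5], [0, 0, 0, -8.2, 0, 0, 0.5], [0, 0, 0, -7.3, 0, 0, 0.5], [0, 0, 0, 0, 0, 0, 0.5]]])

```text
time_s: 38.45
tcp_pos: [0.3991, -0.2011, 0.0858]
tool_rot: [1.251, 1.182, -1.252]
force: [0.0, -0.4, -0.1]
finger_gap: 0.735
```

```bash
python3 - <<'E'
from lib import *
st(); n=plan(*t2w(20+5-5,0),.09,-93.4)
E
```

```text
t 38.45 tcp [ 399.1 -201.1  115.8] jaw -93.29 tilt [-0.02  0.01] F [ 0.  -0.4 -0.1] gap 0.735 q [-0.55 -0.1   1.78 -0.    1.46  1.08]
turn [ 0.11 -0.01  0.02]  shift mm: before-turn axes [  25.8  174.4 -257.7]  after-turn axes [  25.8  173.9 -258.1]
```

>>> play_rows(deltas=[[[0, 0.0215, -0.032, 0, 0, 0, 0.5], [0, 0.0215, -0.032, 0, 0, 0, 0.5], [0, 0.0215, -0.032, 0, 0, 0, 0.5], [0, 0.0215, -0.032, 0, 0, 0, 0.5], [0, 0.0215, -0.032, 0, 0, 0, 0.5], [0, 0.022, -0.032, 0, 0, 0, 0.5], [0.012, 0.022, -0.033, 0, 0, 0, 0.5], [0.012, 0.022, -0.033, 0, 0, 0, 0.5], [0, 0, 0, 0, 0, 0, 0.5], [0, 0, 0, 0, 0, 0, 0.5]]])

```text
time_s: 39.45
tcp_pos: [0.5872, 0.0467, 0.0609]
tool_rot: [1.252, 1.182, -1.255]
force: [-0.3, -0.4, -1.0]
finger_gap: 0.74
```

```bash
python3 - <<'E'
from lib import *
st(); n=plan(*t2w(20+5-5,0),.0165,-93.4)
E
```

```text
t 39.45 tcp [587.2  46.7  90.9] jaw -93.43 tilt [-0.12 -0.02] F [-0.3 -0.4 -1. ] gap 0.74 q [ 0.02  0.32  1.38 -0.    1.44  1.65]
turn [-0.03  0.03  0.12]  shift mm: before-turn axes [74.4  1.   0.4]  after-turn axes [74.4  0.9  0.4]
```

>>> play_rows(deltas=[[[0.025, 0, 0, 0, 0, 0, 0.5], [0.025, 0, 0, 0, 0, 0, 0.5], [0.015, 0, 0, 0, 0, 0, 0.5], [0.006, 0, 0, 0, 0, 0, 0.5], [0.002, 0, 0, 0, 0, 0, 0.5], [0, 0, 0, 0, 0, 0, 0.5], [0, 0, 0, 0, 0, 0, 0.5]]])

```text
time_s: 40.15
tcp_pos: [0.5885, 0.0461, -0.0096]
tool_rot: [1.253, 1.179, -1.251]
force: [-0.5, 1.0, 0.0]
finger_gap: 0.743
```

>>> play_rows(deltas=[[[0.001, 0.001, 0, 0, 0, 0, 0.5], [0, 0.001, 0, 0, 0, 0, 0.5], [0, 0.001, 0, 0, 0, 0, 0.5], [0, 0, 0, 0, 0, 0, 0.5]]])

```text
time_s: 40.55
tcp_pos: [0.5909, 0.0459, -0.0119]
tool_rot: [1.252, 1.181, -1.252]
force: [-0.4, -0.2, -0.9]
finger_gap: 0.739
```

>>> play_rows(deltas=[[[0, 0.001, 0, 0, 0, 0, 0.5], [0, 0.001, 0, 0, 0, 0, 0.5], [0, 0, 0, 0, 0, 0, 0.5]]])

```text
time_s: 40.85
tcp_pos: [0.5912, 0.0458, -0.0121]
tool_rot: [1.25, 1.183, -1.256]
force: [-8.9, 0.1, 4.4]
finger_gap: 0.744
```

>>> play_rows(deltas=[[[0, -0.002, 0, 0, 0, 0, 0.5], [0.001, 0, 0, 0, 0, 0, 0.5], [0.001, 0, 0, 0, 0, 0, 0.5], [0, 0, 0, 0, 0, 0, 0.5]]])

```text
time_s: 41.25
tcp_pos: [0.5907, 0.0459, -0.0143]
tool_rot: [1.252, 1.181, -1.252]
force: [-0.8, 0.2, -0.3]
finger_gap: 0.738
```

>>> play_rows(deltas=[[[0, 0.001, 0, 0, 0, 0, 0.5], [0, 0.002, 0, 0, 0, 0, 0.5], [0, 0, 0, 0, 0, 0, 0.5]]])

```text
time_s: 41.55
tcp_pos: [0.5912, 0.0457, -0.0143]
tool_rot: [1.249, 1.185, -1.258]
force: [-14.2, -0.4, 7.8]
finger_gap: 0.739
```

>>> play_rows(deltas=[[[0, -0.002, 0, 0, 0, 0, 0.5], [0, 0, 0, 0, 0, 0, 0.9], [0, 0, 0, 0, 0, 0, 1], [0, 0, 0, 0, 0, 0, 1], [0, 0.012, 0, 0, 0, 0, 1], [0, 0.01, 0, 0, 0, 0, 1], [0, 0, 0, 0, 0, 0, 0.8], [0, 0, 0, 0, 0, 0, 0.72], [0, 0, 0, 0, 0, 0, 0.72], [0, 0, 0, 0, 0, 0, 0.9], [0, 0, 0, 0, 0, 0, 1], [0, 0.021, 0, 0, 0, 0, 1], [0, 0.021, 0, 0, 0, 0, 1], [0, 0, 0, 0, 0, 0, 0.8], [0, 0, 0, 0, 0, 0, 0.72], [0, 0, 0, 0, 0, 0, 0.72], [0, 0, 0, 0, 0, 0, 0.72]]])

```text
time_s: 43.25
tcp_pos: [0.6548, 0.0422, -0.0142]
tool_rot: [1.252, 1.181, -1.253]
force: [-0.5, -0.3, 0.3]
finger_gap: 0.741
```

```bash
python3 - <<'E'
from lib import *
st(); n=plan(*t2w(89,0),.0165,-93.4)
E
```

```text
t 43.25 tcp [654.8  42.2  15.8] jaw -93.36 tilt [-0.04 -0.  ] F [-0.5 -0.3  0.3] gap 0.741 q [ 0.01  0.58  1.2  -0.    1.36  1.64]
turn [0.04 0.   0.04]  shift mm: before-turn axes [-0.7  2.1 -0. ]  after-turn axes [-0.7  2.1 -0. ]
```

```bash
python3 - <<'E'
from lib import *
s=get_state(); M=R.from_rotvec(s["tool_rot"]).as_matrix()
n=plan(.6548,.0422,.115,-93.36)
g=gp(626.8,188.7,-86.6); print(g); n=plan(*g,.10,-86.6,n)
E
```

```text
turn [0.   0.   0.04]  shift mm: before-turn axes [-99.2  -0.1   0. ]  after-turn axes [-99.2  -0.    0. ]
[0.6218088  0.18840347]
turn [-6.76  0.    0.  ]  shift mm: before-turn axes [  15.   -41.5 -144. ]  after-turn axes [  15.   -24.3 -147.9]
```

>>> play_rows(deltas=[[[0, 0, 0, 0, 0, 0, 0.9], [0, 0, 0, 0, 0, 0, 1], [0, 0, 0, 0, 0, 0, 1], [-0.02, 0, 0, 0, 0, 0, 1], [-0.04, 0, 0, 0, 0, 0, 1], [-0.04, 0, 0, 0, 0, 0, 1], [0, 0, 0, -6.8, 0, 0, 1], [0, -0.006, -0.037, 0, 0, 0, 1], [0, -0.006, -0.037, 0, 0, 0, 1], [0, -0.006, -0.037, 0, 0, 0, 1], [0.016, -0.006, -0.037, 0, 0, 0, 1], [0, 0, 0, 0, 0, 0, 1], [0, 0, 0, 0, 0, 0, 1]]])

```text
time_s: 44.55
tcp_pos: [0.6222, 0.1889, 0.0694]
tool_rot: [1.163, 1.238, -1.165]
force: [0.8, 0.1, 0.9]
finger_gap: 0.998
```

```bash
python3 - <<'E'
from lib import *
st(); g=gp(626.8,188.7,-86.6); plan(*g,.006,-86.6); rowfit(3); look()
show("pics/i2.png",(110,220,190,310),5)
for c,q,e,a in wedges("scene"): print((q[:2]*1e3).round(1),np.degrees(q[2]).round(1),round(e,3))
E
```

```text
t 44.55 tcp [622.2 188.9  99.4] jaw -86.47 tilt [-0.06 -0.04] F [0.8 0.1 0.9] gap 0.998 q [ 0.24  0.48  1.16 -0.    1.5   1.75]
turn [0.13 0.04 0.06]  shift mm: before-turn axes [93.4 -0.3  0.4]  after-turn axes [93.4 -0.4  0.5]
1 tray x 82.0 (ideal 84.0) y -0.1 yaw err -1.4
2 tray x 49.1 (ideal 52.0) y -5.1 yaw err 0.5
3 tray x 23.3 (ideal 20.0) y -5.4 yaw err -28.3
resid 0.11551300564183081
[632.4  33.6] 1.3 0.521 749 tray 65.0 -10.0 yaw 4.7
[-161.6 1059.1] 46.7 0.511
[ 209.8 1049.3] 25.2 0.596
[365.3 910.5] -56.3 0.587
[-634.1   66.8] 94.6 0.505
[   0.4 -105.8] -10.4 0.296
[628.2  45. ] -167.1 0.501
[932.3 -16.4] -71.3 0.577
```

View pics/i2.png

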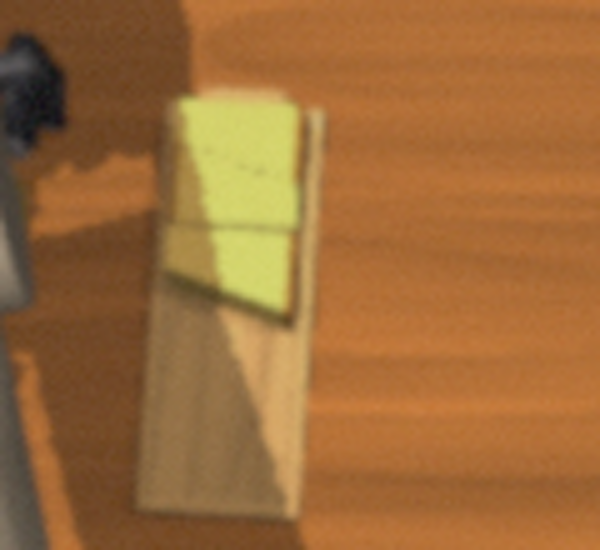

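>>> play_rows(deltas=[[[0.025, 0, 0, 0, 0, 0, 1], [0.03, 0, 0, 0, 0, 0, 1], [0.023, 0, 0, 0, 0, 0, 1], [0.01, 0, 0, 0, 0, 0, 1], [0.005, 0, 0, 0, 0, 0, 1], [0, 0, 0, 0, 0, 0, 0.8], [0, 0, 0, 0, 0, 0, 0.5], [0, 0, 0, 0, 0, 0, 0.5], [0, 0, 0, 0, 0, 0, 0.5], [0, 0, 0, 0, 0, 0, 0.5]]])

```text
time_s: 45.75
tcp_pos: [0.6238, 0.1886, -0.0212]
tool_rot: [1.166, 1.235, -1.163]
force: [-1.1, -0.4, 5.9]
finger_gap: 0.741
```

>>> play_rows(deltas=[[[-0.03, 0, 0, 0, 0, 0, 0.5], [-0.04, 0, 0, 0, 0, 0, 0.5], [-0.04, 0, 0, 3.4, 0, 0, 0.5], [0, 0, 0, 3.4, 0, 0, 0.5], [0, 0, 0, 0, 0, 0, 0.5]]])

```text
time_s: 46.25
tcp_pos: [0.6232, 0.1886, 0.0883]
tool_rot: [1.254, 1.18, -1.251]
force: [-0.3, -0.0, -2.0]
finger_gap: 0.737
```

```bash
python3 - <<'E'
from lib import *
st(); plan(*t2w(-12-5-6,0),.09,-93.4)
E
```

```text
t 46.25 tcp [623.2 188.6 118.3] jaw -93.38 tilt [0.12 0.03] F [-0.3 -0.  -2. ] gap 0.737 q [ 0.24  0.46  1.14 -0.    1.53  1.87]
turn [ 0.02 -0.04 -0.12]  shift mm: before-turn axes [ 28.  -69.7 144.3]  after-turn axes [ 28.3 -69.6 144.3]
```

>>> play_rows(deltas=[[[0, -0.017, 0.036, 0, 0, 0, 0.5], [0, -0.017, 0.036, 0, 0, 0, 0.5], [0.01, -0.018, 0.036, 0, 0, 0, 0.5], [0.018, -0.018, 0.036, 0, 0, 0, 0.5], [0, 0, 0, 0, 0, 0, 0.5], [0, 0, 0, 0, 0, 0, 0.5]]])

```text
time_s: 46.85
tcp_pos: [0.5431, 0.0483, 0.0573]
tool_rot: [1.251, 1.183, -1.255]
force: [-0.6, 1.1, -1.2]
finger_gap: 0.738
```

```bash
python3 - <<'E'
from lib import *
st(); plan(*t2w(-12-5-6,0),.017,-93.4)
E
```

```text
t 46.85 tcp [543.1  48.3  87.3] jaw -93.37 tilt [-0.19  0.01] F [-0.6  1.1 -1.2] gap 0.738 q [0.02 0.21 1.53 0.   1.41 1.65]
turn [0.03 0.   0.19]  shift mm: before-turn axes [70.3  2.2 -0.6]  after-turn axes [70.3  2.  -0.6]
```

>>> play_rows(deltas=[[[0.025, 0, 0, 0, 0, 0, 0.5], [0.025, 0, 0, 0, 0, 0, 0.5], [0.012, 0, 0, 0, 0, 0, 0.5], [0.005, 0, 0, 0, 0, 0, 0.5], [0.003, 0, 0, 0, 0, 0, 0.5], [0.001, 0.001, 0, 0, 0, 0, 0.5], [0.0015, 0.001, 0, 0, 0, 0, 0.5], [0, 0.001, 0, 0, 0, 0, 0.5], [0, 0, 0, 0, 0, 0, 0.5]]])

```text
time_s: 47.75
tcp_pos: [0.5478, 0.0486, -0.013]
tool_rot: [1.253, 1.18, -1.252]
force: [0.4, 0.2, -1.7]
finger_gap: 0.739
```

```bash
python3 - <<'E'
from lib import *
st(); plan(*t2w(-12-5,0),.017,-93.4)
E
```

```text
t 47.75 tcp [547.8  48.6  17. ] jaw -93.37 tilt [ 0.05 -0.  ] F [ 0.4  0.2 -1.7] gap 0.739 q [ 0.02  0.3   1.56 -0.    1.27  1.65]
turn [ 0.03  0.   -0.05]  shift mm: before-turn axes [-0.   3.3 -0. ]  after-turn axes [-0.   3.3 -0. ]
```

>>> play_rows(deltas=[[[0, 0.001, 0, 0, 0, 0, 0.5], [0, 0.001, 0, 0, 0, 0, 0.5], [0, 0, 0, 0, 0, 0, 0.5]]])

```text
time_s: 48.05
tcp_pos: [0.5495, 0.0484, -0.0132]
tool_rot: [1.252, 1.181, -1.252]
force: [-2.1, -0.2, 1.9]
finger_gap: 0.738
```

>>> play_rows(deltas=[[[0, 0.001, 0, 0, 0, 0, 0.5], [0, 0.001, 0, 0, 0, 0, 0.5], [0, 0, 0, 0, 0, 0, 0.5]]])

```text
time_s: 48.35
tcp_pos: [0.5507, 0.0484, -0.0132]
tool_rot: [1.251, 1.182, -1.254]
force: [-7.8, -1.8, 6.1]
finger_gap: 0.741
```

>>> play_rows(deltas=[[[0, 0.001, 0, 0, 0, 0, 0.5], [0, 0.001, 0, 0, 0, 0, 0.5], [0, 0, 0, 0, 0, 0, 0.5]]])

```text
time_s: 48.65
tcp_pos: [0.5518, 0.0487, -0.0132]
tool_rot: [1.25, 1.185, -1.254]
force: [-13.3, 0.8, 10.6]
finger_gap: 0.739
```

>>> play_rows(deltas=[[[0, -0.002, 0, 0, 0, 0, 0.5], [0, 0, 0, 0, 0, 0, 0.9], [0, 0, 0, 0, 0, 0, 1], [0, 0, 0, 0, 0, 0, 1], [-0.02, 0, 0, 0, 0, 0, 1], [-0.03, 0, 0, 0, 0, 0, 1], [-0.03, 0, 0, 0, 0, 0, 1], [0, 0, -0.03, 0, 0, 0, 1], [0, 0, -0.04, 0, 0, 0, 1], [0, 0, -0.04, 0, 0, 0, 1], [0, 0, 0, 0, 0, 0, 1]]])

```text
time_s: 49.75
tcp_pos: [0.5577, 0.1623, 0.0665]
tool_rot: [1.25, 1.184, -1.248]
force: [1.1, -0.7, 0.3]
finger_gap: 0.993
```

```bash
python3 - <<'E'
from lib import *
st(); g=gp(517.2,197.5,147.6); n=plan(*g,.10,-32.4); rowfit(4); 
show("pics/i3.png",(110,220,190,310),5)
look()
E
```

```text
t 49.75 tcp [557.7 162.3  96.5] jaw -93.11 tilt [0.04 0.08] F [ 1.1 -0.7  0.3] gap 0.993 q [0.22 0.29 1.41 0.   1.44 1.84]
turn [-6.071e+01 -6.000e-02 -7.000e-02]  shift mm: before-turn axes [ -3.5 -39.9 -37.3]  after-turn axes [ -3.5  13.  -53.1]
1 tray x 82.7 (ideal 84.0) y -0.4 yaw err -0.3
2 tray x 46.9 (ideal 52.0) y -10.4 yaw err -29.7
3 tray x 36.6 (ideal 20.0) y -8.3 yaw err -29.7
4 tray x -6.2 (ideal -12.0) y -0.4 yaw err -3.7
resid 0.4852228791639916
[634.3  32.1] 13.0 0.417 583 tray 67.0 -11.4 yaw 16.4
```

View pics/i3.png

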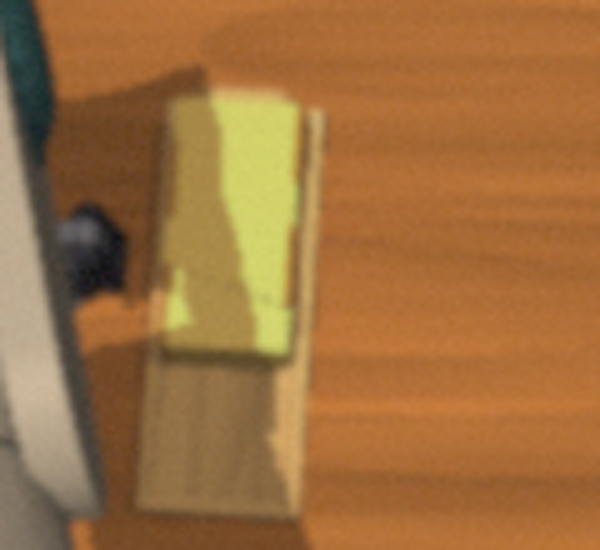

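>>> play_rows(deltas=[[[0, -0.02, -0.0185, 0, 0, 0, 1], [-0.003, -0.02, -0.0185, 0, 0, 0, 1], [0, 0, 0, -7.6, 0, 0, 1], [0, 0, 0, -7.6, 0, 0, 1], [0, 0, 0, -7.6, 0, 0, 1], [0, 0, 0, -7.6, 0, 0, 1], [0, 0, 0, -7.6, 0, 0, 1], [0, 0, 0, -7.6, 0, 0, 1], [0, 0, 0, -7.6, 0, 0, 1], [0, 0, 0, -7.5, 0, 0, 1], [0, 0, 0, 0, 0, 0, 1]]])

```text
time_s: 51.0
tcp_pos: [0.5203, 0.1962, 0.0694]
tool_rot: [0.447, 1.524, -0.447]
force: [-0.0, -0.2, -0.8]
finger_gap: 1.001
```

```bash
python3 - <<'E'
from lib import *
st(); g=gp(517.2,197.5,147.6); n=plan(*g,.006,-32.4)
a=optics.read_camera("scene")
cv2.imwrite("pics/i4.png",cv2.resize(a[80:230,200:350,::-1],None,fx=4,fy=4,interpolation=cv2.INTER_CUBIC))
p=optics.camera_params("scene"); print(proj(place(np.array([[-32,-16],[32,-16],[32,6],[-32,26]])/1e3,.5172,.1975,np.radians(147.6),.044),p)*4-[800,320])
E
```

```text
t 51.0 tcp [520.3 196.2  99.4] jaw -32.7 tilt [ 0.   -0.02] F [-0.  -0.2 -0.8] gap 1.001 q [ 0.29  0.22  1.48 -0.    1.44  0.87]
turn [-0.3   0.01  0.02]  shift mm: before-turn axes [93.4  4.4 -3.4]  after-turn axes [93.4  4.4 -3.4]
[[378.54937987 297.08059391]
 [335.13060947 252.89688679]
 [311.95437885 261.58899581]
 [333.13302692 314.81109526]]
```

View pics/i4.png

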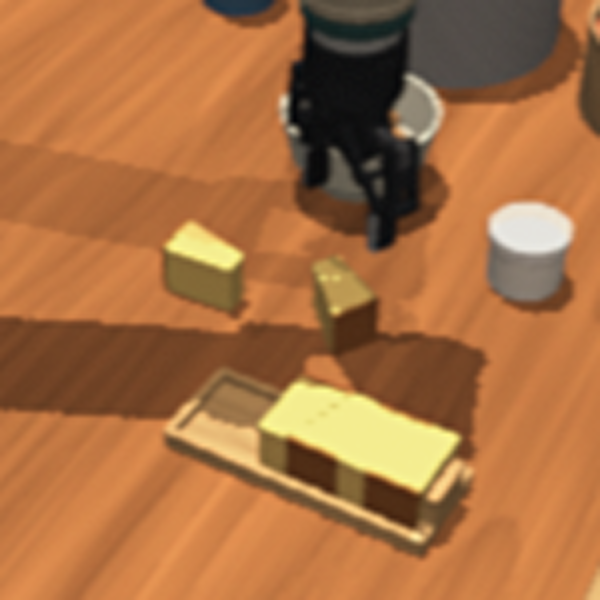

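>>> play_rows(deltas=[[[0.025, 0.004, -0.003, 0, 0, 0, 1], [0.03, 0, 0, 0, 0, 0, 1], [0.023, 0, 0, 0, 0, 0, 1], [0.01, 0, 0, 0, 0, 0, 1], [0.005, 0, 0, 0, 0, 0, 1], [0, 0, 0, 0, 0, 0, 0.8], [0, 0, 0, 0, 0, 0, 0.5], [0, 0, 0, 0, 0, 0, 0.5], [0, 0, 0, 0, 0, 0, 0.5], [0, 0, 0, 0, 0, 0, 0.5]]])

```text
time_s: 52.05
tcp_pos: [0.5208, 0.2027, -0.022]
tool_rot: [0.448, 1.522, -0.445]
force: [0.4, 1.0, 6.2]
finger_gap: 0.738
```

>>> play_rows(deltas=[[[-0.03, 0, 0, 0, 0, 0, 0.5], [-0.04, 0, 0, 7.6, 0, 0, 0.5], [-0.04, 0, 0, 7.6, 0, 0, 0.5], [0, 0, 0, 7.6, 0, 0, 0.5], [0, 0, 0, 7.6, 0, 0, 0.5], [0, 0, 0, 7.6, 0, 0, 0.5], [0, 0, 0, 7.6, 0, 0, 0.5], [0, 0, 0, 7.6, 0, 0, 0.5], [0, 0, 0, 7.6, 0, 0, 0.5], [0, 0, 0, 0, 0, 0, 0.5]]])

```text
time_s: 53.05
tcp_pos: [0.5195, 0.2024, 0.0862]
tool_rot: [1.254, 1.18, -1.255]
force: [0.3, -0.4, -1.1]
finger_gap: 0.738
```

```bash
python3 - <<'E'
from lib import *
st(); plan(*t2w(-44+5-5,0),.09,-93.4)
E
```

```text
t 53.05 tcp [519.5 202.4 116.2] jaw -93.53 tilt [-0.03 -0.02] F [ 0.3 -0.4 -1.1] gap 0.738 q [ 0.31  0.21  1.46 -0.    1.47  1.94]
turn [-0.13  0.02  0.03]  shift mm: before-turn axes [ 26.2  14.1 151.8]  after-turn axes [ 26.2  13.7 151.9]
```

>>> play_rows(deltas=[[[0, 0.0035, 0.038, 0, 0, 0, 0.5], [0, 0.0035, 0.038, 0, 0, 0, 0.5], [0.008, 0.0035, 0.038, 0, 0, 0, 0.5], [0.018, 0.0035, 0.038, 0, 0, 0, 0.5], [0, 0, 0, 0, 0, 0, 0.5], [0, 0, 0, 0, 0, 0, 0.5]]])

```text
time_s: 53.65
tcp_pos: [0.5242, 0.0493, 0.0601]
tool_rot: [1.252, 1.181, -1.253]
force: [-0.1, 0.4, -1.0]
finger_gap: 0.739
```

```bash
python3 - <<'E'
from lib import *
st(); plan(*t2w(-44+5-5,0),.0165,-93.4)
E
```

```text
t 53.65 tcp [524.2  49.3  90.1] jaw -93.4 tilt [-0.06  0.01] F [-0.1  0.4 -1. ] gap 0.739 q [0.02 0.15 1.58 0.   1.41 1.65]
turn [-0.   -0.01  0.06]  shift mm: before-turn axes [73.6  0.  -0.7]  after-turn axes [73.6 -0.1 -0.7]
```

>>> play_rows(deltas=[[[0.025, -0.001, 0, 0, 0, 0, 0.5], [0.025, 0, 0, 0, 0, 0, 0.5], [0.015, 0, 0, 0, 0, 0, 0.5], [0.006, 0, 0, 0, 0, 0, 0.5], [0.002, 0, 0, 0, 0, 0, 0.5], [0.0015, 0, 0, 0, 0, 0, 0.5], [0, 0.001, 0, 0, 0, 0, 0.5], [0, 0.001, 0, 0, 0, 0, 0.5], [0, 0, 0, 0, 0, 0, 0.5]]])

```text
time_s: 54.55
tcp_pos: [0.5261, 0.0498, -0.0134]
tool_rot: [1.254, 1.179, -1.253]
force: [0.7, 0.5, -1.0]
finger_gap: 0.743
```

```bash
python3 - <<'E'
from lib import *
st(); plan(*t2w(-44+5,0),.0165,-93.4)
E
```

```text
t 54.55 tcp [526.1  49.8  16.6] jaw -93.46 tilt [ 0.07 -0.  ] F [ 0.7  0.5 -1. ] gap 0.743 q [ 0.02  0.25  1.63 -0.    1.26  1.66]
turn [-0.06 -0.   -0.07]  shift mm: before-turn axes [ 0.1  3.1 -0.1]  after-turn axes [ 0.1  3.1 -0.1]
```

>>> play_rows(deltas=[[[0.001, 0.001, 0, 0, 0, 0, 0.5], [0, 0.001, 0, 0, 0, 0, 0.5], [0, 0, 0, 0, 0, 0, 0.5]]])

```text
time_s: 54.85
tcp_pos: [0.5277, 0.0497, -0.0141]
tool_rot: [1.254, 1.18, -1.253]
force: [-3.1, 0.3, 5.7]
finger_gap: 0.74
```

>>> play_rows(deltas=[[[0, 0.001, 0, 0, 0, 0, 0.5], [0, 0.001, 0, 0, 0, 0, 0.5], [0, 0, 0, 0, 0, 0, 0.5]]])

```text
time_s: 55.15
tcp_pos: [0.5282, 0.0497, -0.014]
tool_rot: [1.251, 1.183, -1.256]
force: [-12.7, 0.1, 11.7]
finger_gap: 0.74
```

>>> play_rows(deltas=[[[0, -0.002, 0, 0, 0, 0, 0.5], [0, 0, 0, 0, 0, 0, 0.9], [0, 0, 0, 0, 0, 0, 1], [0, 0, 0, 0, 0, 0, 1], [-0.02, 0, 0, 0, 0, 0, 1], [-0.03, 0, 0, 0, 0, 0, 1], [-0.03, 0, 0, 0, 0, 0, 1], [0, 0, 0, 0, 0, 0, 1]]])

```text
time_s: 55.95
tcp_pos: [0.5303, 0.0498, 0.0697]
tool_rot: [1.258, 1.174, -1.247]
force: [0.7, 0.2, -0.4]
finger_gap: 0.996
```

```bash
python3 - <<'E'
from lib import *
st(); g=gp(399,188,-1.2); print(g); n=plan(*g,.10,-1.2,mod=0); look()
E
```

```text
t 55.95 tcp [530.3  49.8  99.7] jaw -93.46 tilt [0.48 0.01] F [ 0.7  0.2 -0.4] gap 0.996 q [ 0.02  0.15  1.56 -0.    1.42  1.66]
[0.39889529 0.1830011 ]
turn [-92.26   0.36  -0.4 ]  shift mm: before-turn axes [  -1.3 -139.2 -125.1]  after-turn axes [  -0.3  130.5 -134.2]
[398.9 188.9] 1.9 0.063 283
```

>>> play_rows(deltas=[[[0, -0.028, -0.025, 0, 0, 0, 1], [0, -0.028, -0.025, 0, 0, 0, 1], [0, -0.028, -0.025, 0, 0, 0, 1], [0, -0.028, -0.025, 0, 0, 0, 1], [0, -0.028, -0.025, 0, 0, 0, 1], [0, 0, 0, -8.4, 0, 0, 1], [0, 0, 0, -8.4, 0, 0, 1], [0, 0, 0, -8.4, 0, 0, 1], [0, 0, 0, -8.4, 0, 0, 1], [0, 0, 0, -8.4, 0, 0, 1], [0, 0, 0, -8.4, 0, 0, 1], [0, 0, 0, -8.4, 0, 0, 1], [0, 0, 0, -8.4, 0, 0, 1], [0, 0, 0, -8.4, 0, 0, 1], [0, 0, 0, -8.4, 0, 0, 1], [0, 0, 0, -8.3, 0, 0, 1], [0, 0, 0, 0, 0, 0, 1]]])

```text
time_s: 57.7
tcp_pos: [0.3946, 0.1826, 0.0636]
tool_rot: [0.014, 1.573, -0.016]
force: [-0.2, -0.5, 0.6]
finger_gap: 0.997
```

```bash
python3 - <<'E'
from lib import *
st(); g=gp(399,188,-1.2); n=plan(*g,.006,-1.2); rowfit(5)
show("pics/i5.png",(110,220,190,310),5)
a=optics.read_camera("scene")
cv2.imwrite("pics/i6.png",cv2.resize(a[80:230,200:350,::-1],None,fx=4,fy=4,interpolation=cv2.INTER_CUBIC))
E
```

```text
t 57.7 tcp [394.6 182.6  93.6] jaw -1.09 tilt [-0.13 -0.05] F [-0.2 -0.5  0.6] gap 0.997 q [ 0.35 -0.11  1.84 -0.    1.41  0.37]
turn [ 0.11 -0.12  0.05]  shift mm: before-turn axes [87.6  0.5  4.5]  after-turn axes [87.6  0.4  4.3]
1 tray x 83.1 (ideal 84.0) y 0.3 yaw err 0.0
2 tray x 51.8 (ideal 52.0) y -0.0 yaw err -0.1
3 tray x 19.7 (ideal 20.0) y 1.1 yaw err -0.9
4 tray x -12.9 (ideal -12.0) y -0.1 yaw err -0.3
5 tray x -46.2 (ideal -44.0) y 0.2 yaw err -0.4
resid 0.003278692792648562
```

View pics/i5.png

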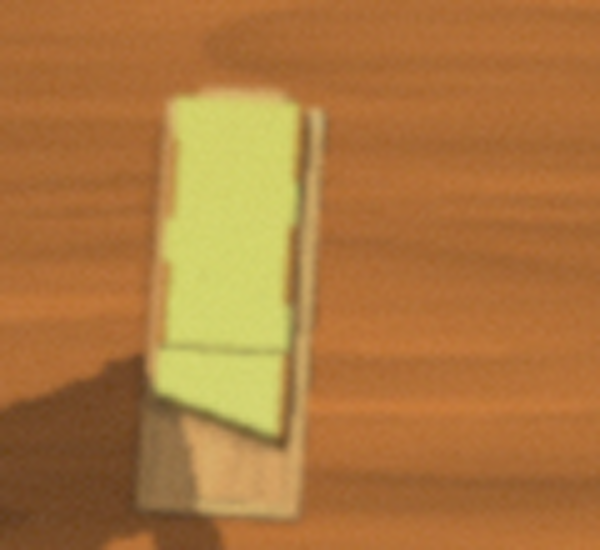

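View pics/i6.png

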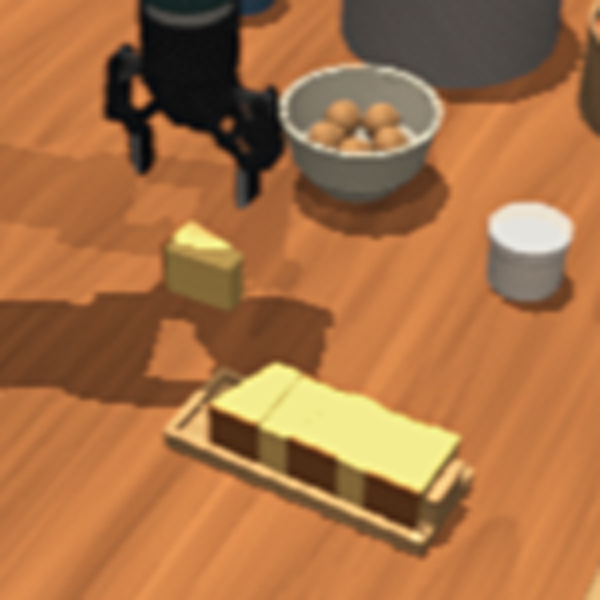

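>>> play_rows(deltas=[[[0.025, 0, 0.002, 0, 0, 0, 1], [0.03, 0, 0.002, 0, 0, 0, 1], [0.018, 0, 0, 0, 0, 0, 1], [0.01, 0, 0, 0, 0, 0, 1], [0.004, 0, 0, 0, 0, 0, 1], [0, 0, 0, 0, 0, 0, 0.8], [0, 0, 0, 0, 0, 0, 0.5], [0, 0, 0, 0, 0, 0, 0.5], [0, 0, 0, 0, 0, 0, 0.5], [0, 0, 0, 0, 0, 0, 0.5]]])

```text
time_s: 58.85
tcp_pos: [0.4002, 0.1832, -0.0209]
tool_rot: [0.017, 1.569, -0.015]
force: [-0.6, -0.7, 6.3]
finger_gap: 0.737
```

>>> play_rows(deltas=[[[-0.03, 0, 0, 0, 0, 0, 0.5], [-0.04, 0, 0, 8.4, 0, 0, 0.5], [-0.03, 0, 0, 8.4, 0, 0, 0.5], [0, 0, 0, 8.4, 0, 0, 0.5], [0, 0, 0, 8.4, 0, 0, 0.5], [0, 0, 0, 8.4, 0, 0, 0.5], [0, 0, 0, 8.4, 0, 0, 0.5], [0, 0, 0, 8.4, 0, 0, 0.5], [0, 0, 0, 8.4, 0, 0, 0.5], [0, 0, 0, 8.4, 0, 0, 0.5], [0, 0, 0, 8.4, 0, 0, 0.5], [0, 0, 0, 8.3, 0, 0, 0.5], [0, 0, 0, 0, 0, 0, 0.5]]])

```text
time_s: 60.15
tcp_pos: [0.399, 0.1827, 0.0777]
tool_rot: [1.254, 1.18, -1.255]
force: [-0.5, 0.6, -1.9]
finger_gap: 0.741
```

```bash
python3 - <<'E'
from lib import *
st(); plan(*t2w(-81-5,0),.09,-93.4)
E
```

```text
t 60.15 tcp [399.  182.7 107.7] jaw -93.53 tilt [-0.03 -0.02] F [-0.5  0.6 -1.9] gap 0.741 q [ 0.35 -0.12  1.82 -0.    1.44  1.98]
turn [-0.13  0.02  0.03]  shift mm: before-turn axes [ 17.7  91.1 124.9]  after-turn axes [ 17.7  90.8 125.1]
```

>>> play_rows(deltas=[[[0, 0.023, 0.031, 0, 0, 0, 0.5], [0, 0.023, 0.031, 0, 0, 0, 0.5], [0, 0.0225, 0.031, 0, 0, 0, 0.5], [0.015, 0.0225, 0.031, 0, 0, 0, 0.5], [0, 0, 0, 0, 0, 0, 0.5], [0, 0, 0, 0, 0, 0, 0.5]]])

```text
time_s: 60.75
tcp_pos: [0.4822, 0.0532, 0.0623]
tool_rot: [1.252, 1.182, -1.254]
force: [-0.7, 1.2, -0.4]
finger_gap: 0.736
```

```bash
python3 - <<'E'
from lib import *
st(); plan(*t2w(-81-5,0),.0175,-93.4)
E
```

```text
t 60.75 tcp [482.2  53.2  92.3] jaw -93.39 tilt [-0.1   0.01] F [-0.7  1.2 -0.4] gap 0.736 q [0.03 0.04 1.7  0.   1.41 1.66]
turn [ 0.01 -0.    0.1 ]  shift mm: before-turn axes [74.8  0.2  0.7]  after-turn axes [74.8  0.1  0.7]
```

Descend partway and check clearance before entering.

>>> play_rows(deltas=[[[0.02, 0, 0.0005, 0, 0, 0, 0.5], [0.01, 0, 0, 0, 0, 0, 0.5], [0, 0, 0, 0, 0, 0, 0.5]]])

```text
time_s: 61.05
tcp_pos: [0.4811, 0.0539, 0.0316]
tool_rot: [1.25, 1.184, -1.254]
force: [0.4, 0.2, -2.0]
finger_gap: 0.736
```

```bash
python3 - <<'E'
from lib import *
st(); plan(*t2w(-81-5,0),.0175,-93.4)
a=optics.read_camera("scene")
cv2.imwrite("pics/i7.png",cv2.resize(a[130:230,220:340,::-1],None,fx=6,fy=6,interpolation=cv2.INTER_CUBIC))
E
```

```text
t 61.05 tcp [481.1  53.9  61.6] jaw -93.32 tilt [-0.19 -0.  ] F [ 0.4  0.2 -2. ] gap 0.736 q [0.04 0.07 1.73 0.   1.34 1.66]
turn [0.08 0.01 0.19]  shift mm: before-turn axes [44.1  1.4  1.3]  after-turn axes [44.1  1.2  1.3]
```

View pics/i7.png

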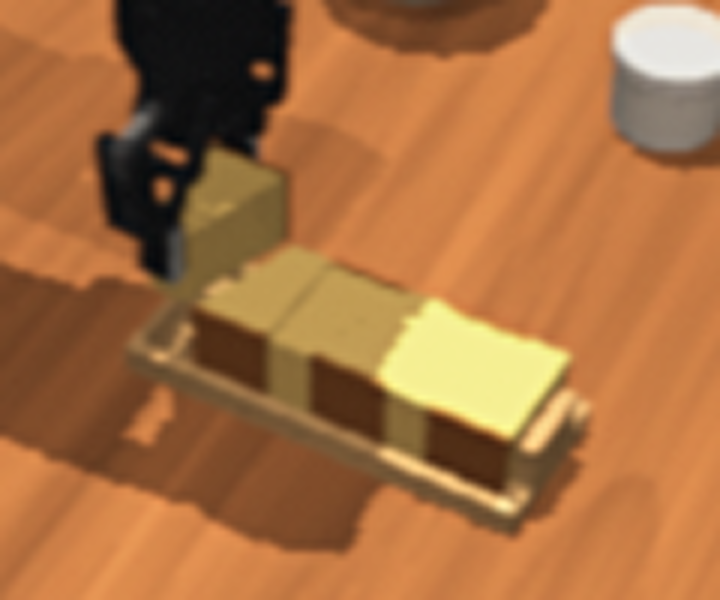

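>>> play_rows(deltas=[[[0.01, 0.0005, 0.001, 0, 0, 0, 0.5], [0.01, 0, 0, 0, 0, 0, 0.5], [0.006, 0, 0, 0, 0, 0, 0.5], [0.004, 0, 0, 0, 0, 0, 0.5], [0, 0, 0, 0, 0, 0, 0.5]]])

```text
time_s: 61.6
tcp_pos: [0.4826, 0.052, 0.0022]
tool_rot: [1.253, 1.181, -1.255]
force: [0.2, -0.5, -0.8]
finger_gap: 0.736
```

```bash
python3 - <<'E'
from lib import *
st(); plan(*t2w(-81-5,0),.0175,-93.4)
E
```

```text
t 61.6 tcp [482.6  52.   32.2] jaw -93.46 tilt [-0.08 -0.01] F [ 0.2 -0.5 -0.8] gap 0.736 q [ 0.03  0.11  1.75 -0.    1.28  1.66]
turn [-0.06  0.01  0.08]  shift mm: before-turn axes [14.7 -0.3 -0.5]  after-turn axes [14.7 -0.4 -0.5]
```

>>> play_rows(deltas=[[[0.005, 0, -0.0005, 0, 0, 0, 0.5], [0.004, 0, 0, 0, 0, 0, 0.5], [0.002, 0, 0, 0, 0, 0, 0.5], [0, 0, 0, 0, 0, 0, 0.5]]])

```text
time_s: 62.0
tcp_pos: [0.4829, 0.0525, -0.0084]
tool_rot: [1.253, 1.18, -1.254]
force: [0.4, -0.6, -1.4]
finger_gap: 0.74
```

>>> play_rows(deltas=[[[0.0015, 0, 0, 0, 0, 0, 0.5], [0.001, 0, 0, 0, 0, 0, 0.5], [0, 0, 0, 0, 0, 0, 0.5]]])

```text
time_s: 62.3
tcp_pos: [0.4831, 0.0525, -0.0106]
tool_rot: [1.253, 1.18, -1.254]
force: [-0.2, 1.0, -1.3]
finger_gap: 0.741
```

```bash
python3 - <<'E'
from lib import *
st(); plan(*t2w(-76-5,0),.0175,-93.4)
E
```

```text
t 62.3 tcp [483.1  52.5  19.4] jaw -93.46 tilt [-0. -0.] F [-0.2  1.  -1.3] gap 0.741 q [ 0.03  0.13  1.76 -0.    1.25  1.66]
turn [-0.06  0.    0.  ]  shift mm: before-turn axes [1.9 4.2 0.1]  after-turn axes [1.9 4.2 0.1]
```

>>> play_rows(deltas=[[[0.001, 0.001, 0, 0, 0, 0, 0.5], [0.001, 0.001, 0, 0, 0, 0, 0.5], [0, 0.001, 0, 0, 0, 0, 0.5], [0, 0, 0, 0, 0, 0, 0.5]]])

```text
time_s: 62.7
tcp_pos: [0.4862, 0.0524, -0.0126]
tool_rot: [1.253, 1.18, -1.254]
force: [0.5, -0.3, -1.3]
finger_gap: 0.739
```

>>> play_rows(deltas=[[[0, 0.001, 0, 0, 0, 0, 0.5], [0, 0.001, 0, 0, 0, 0, 0.5], [0, 0, 0, 0, 0, 0, 0.5]]])

```text
time_s: 63.0
tcp_pos: [0.4861, 0.0525, -0.0128]
tool_rot: [1.251, 1.184, -1.257]
force: [-12.0, 0.3, 5.6]
finger_gap: 0.734
```

>>> play_rows(deltas=[[[0, 0.001, 0, 0, 0, 0, 0.5], [0, 0.001, 0, 0, 0, 0, 0.5], [0, 0, 0, 0, 0, 0, 0.5]]])

```text
time_s: 63.3
tcp_pos: [0.4859, 0.0524, -0.0129]
tool_rot: [1.248, 1.188, -1.261]
force: [-25.0, 1.0, 16.2]
finger_gap: 0.743
```

>>> play_rows(deltas=[[[0, -0.003, 0, 0, 0, 0, 0.5], [0, 0, 0, 0, 0, 0, 0.9], [0, 0, 0, 0, 0, 0, 1], [0, 0, 0, 0, 0, 0, 1], [-0.02, 0, 0, 0, 0, 0, 1], [-0.03, 0, 0, 0, 0, 0, 1], [-0.03, 0, 0, 0, 0, 0, 1], [0, -0.02, 0.04, 0, 0, 0, 1], [0, -0.02, 0.04, 0, 0, 0, 1], [0, -0.02, 0.04, 0, 0, 0, 0.5], [0, 0, 0.03, 0, 0, 0, 0], [0, 0, 0, 0, 0, 0, 0]]])

```text
time_s: 64.5
tcp_pos: [0.418, -0.0967, 0.068]
tool_rot: [1.256, 1.176, -1.256]
force: [-0.0, 0.3, 0.2]
finger_gap: 0.521
```

```bash
python3 - <<'E'
from lib import *
st(); rowfit(6)
show("pics/j1.png",(110,220,190,310),5)
a=optics.read_camera("scene")
cv2.imwrite("pics/j2.png",cv2.resize(a[140:230,230:330,::-1],None,fx=6,fy=6,interpolation=cv2.INTER_CUBIC))
E
```

```text
t 64.5 tcp [418.  -96.7  98. ] jaw -93.7 tilt [ 0.08 -0.08] F [-0.   0.3  0.2] gap 0.521 q [-0.31 -0.14  1.86 -0.    1.42  1.32]
1 tray x 83.1 (ideal 84.0) y 0.3 yaw err 0.0
2 tray x 51.7 (ideal 52.0) y -0.0 yaw err -0.0
3 tray x 19.8 (ideal 20.0) y 0.8 yaw err -1.7
4 tray x -12.3 (ideal -12.0) y -0.0 yaw err -0.0
5 tray x -44.5 (ideal -44.0) y -0.0 yaw err 0.1
6 tray x -76.8 (ideal -76.0) y -0.1 yaw err -0.0
resid 0.002860276226272424
```

View pics/j1.png

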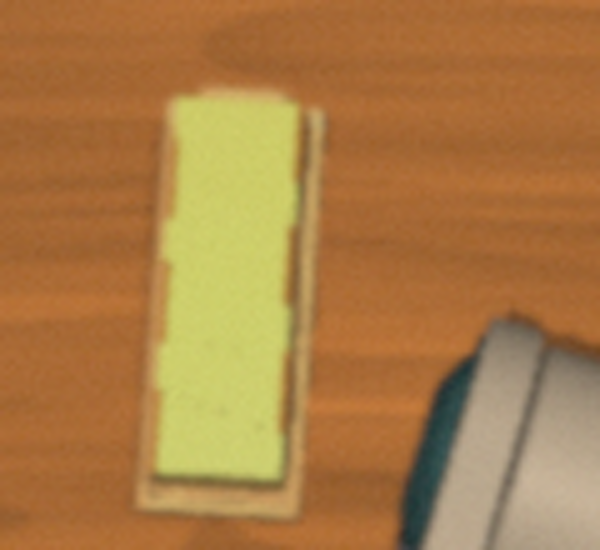

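View pics/j2.png

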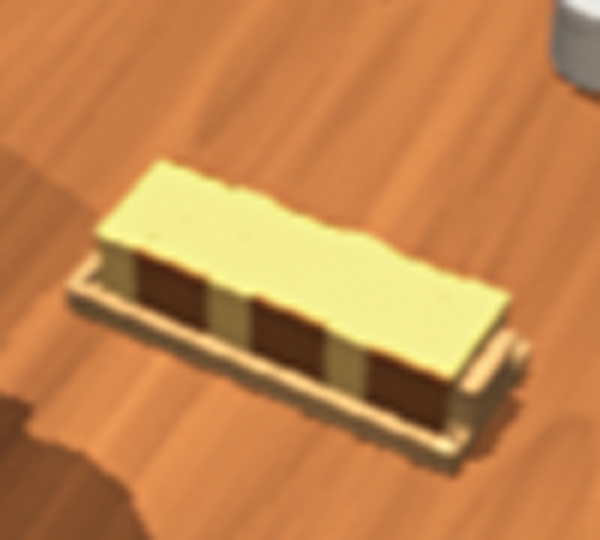

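```bash
python3 - <<'E'
from lib import *
b=optics.read_camera("top"); a=optics.read_camera("scene"); p=optics.camera_params("top")
for c,X,n in foils(b,p): 
    if n>340: print(c,X,n)
cv2.imwrite("pics/k1.png",a[:,:,::-1])
E
```

```text
[365.26819923  58.55938697] [ 0.87536554 -0.30017528  0.027     ] 522
[133.5141129   60.88709677] [0.86878723 0.32274283 0.027     ] 496
[126.40754717 144.9490566 ] [0.63467726 0.32842807 0.027     ] 530
[332.5694051 144.7592068] [ 0.63439923 -0.20257268  0.027     ] 353
```

View pics/k1.png

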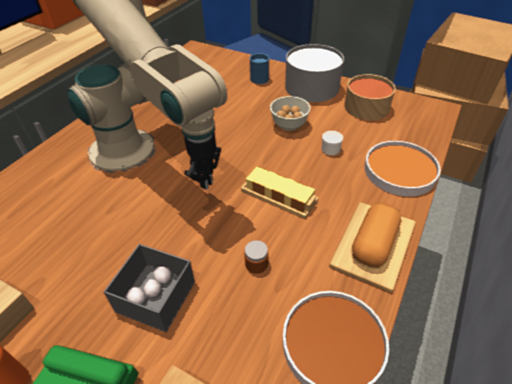

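The picture shows three foil balls in the bin near (150,286), the six wedges as one row in the tray near (280,191), and the tub and jar where they started. The arm is clear of everything.

```bash
python3 -c "
from plant import env; print(env.sign_off())"
```

```text
the job is handed in; nothing more can be done
None
```

The job is handed in after about 65 s of robot time. All three foil balls went into the bin first, then all six wedges went into the tray, head to tail, starting from the backstop.

**Last checks:**
- **Row:** the top-camera fit puts every wedge within about 1 mm of its ideal place in x and y. Yaw error is about 0°, except wedge 3, which read −1.7°. The fit cannot see the joints inside the row well, so that figure is weak, and both pictures show a closed rectangle.
- **Backstop:** the first wedge read 0.9 mm short of the backstop in the camera fit. The row did not give under a final push of about 25 N, so I took this as camera error and left it.
- **Bystanders:** the tub and jar read within 1 mm of where they started.

**What disagreed or went wrong:**
- **Tool length:** the fingertips were about 30 mm short of the reported TCP. My first foil grasp closed above the ball, so I measured the offset by touching the table (up to about 74 N vertical, 83 N in total, against the 120 N limit) and corrected for it.
- **Knocked wedge:** one wedge was knocked about 25 mm aside while I cleared the foil. I found its new position and used it.
- **Rind:** the brown rind first shifted my wedge fits by about 1.5 mm. I corrected the fit and re-centred the first two wedges.

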